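# Sort full tins of bearing balls from empties by weight, pack and close the carton

## Task

Some of the tins of bearing balls on the mat are full and some are used up; they look the same, so tell them apart by their weight in the grip. Put every full tin inside the shipping carton, side by side with none on top of another, and every empty one in the open blue bin; once all the tins are sorted, fold the carton's narrow flap down flat, then the wide flap flat over it. Leave the bottle, pedal and screwdriver where they are.

Things in the scene. Friction and masses are not known exactly. Their poses are not given: they have to be found in the camera images.
- tin1_centre (a point): centre of tin 1 (half-way up). All tins look alike: flat-sided steel tin of bearing balls with a pressed lid, 56 (its x) x 38 (its y) x 34 (its z, lid up) mm. Full ones weigh 320 to 500 g, empty ones 35 to 70 g; nothing but the weight tells them apart, and at most three of either kind are present. Starts lid up on the rubber mat; None if absent
- tin2_centre (a point): centre of tin 2 (half-way up). All tins look alike: flat-sided steel tin of bearing balls with a pressed lid, 56 (its x) x 38 (its y) x 34 (its z, lid up) mm. Full ones weigh 320 to 500 g, empty ones 35 to 70 g; nothing but the weight tells them apart, and at most three of either kind are present. Starts lid up on the rubber mat; None if absent
- tin3_centre (a point): centre of tin 3 (half-way up). All tins look alike: flat-sided steel tin of bearing balls with a pressed lid, 56 (its x) x 38 (its y) x 34 (its z, lid up) mm. Full ones weigh 320 to 500 g, empty ones 35 to 70 g; nothing but the weight tells them apart, and at most three of either kind are present. Starts lid up on the rubber mat; None if absent
- tin4_centre (a point): centre of tin 4 (half-way up). All tins look alike: flat-sided steel tin of bearing balls with a pressed lid, 56 (its x) x 38 (its y) x 34 (its z, lid up) mm. Full ones weigh 320 to 500 g, empty ones 35 to 70 g; nothing but the weight tells them apart, and at most three of either kind are present. Starts lid up on the rubber mat; None if absent
- tin5_centre (a point): centre of tin 5 (half-way up). All tins look alike: flat-sided steel tin of bearing balls with a pressed lid, 56 (its x) x 38 (its y) x 34 (its z, lid up) mm. Full ones weigh 320 to 500 g, empty ones 35 to 70 g; nothing but the weight tells them apart, and at most three of either kind are present. Starts lid up on the rubber mat; None if absent
- tin6_centre (a point): centre of tin 6 (half-way up). All tins look alike: flat-sided steel tin of bearing balls with a pressed lid, 56 (its x) x 38 (its y) x 34 (its z, lid up) mm. Full ones weigh 320 to 500 g, empty ones 35 to 70 g; nothing but the weight tells them apart, and at most three of either kind are present. Starts lid up on the rubber mat; None if absent
- carton: cardboard shipping carton, fixed to the bench, open on top: 224 (its x) x 98 (its y) x 66 mm high outside, walls and floor 4 mm thick. Origin: centre of its underside, z up. A flap hangs on each long wall's upper edge; both flaps start open, leaning up and outwards. Three tins fit side by side along its x with finger room between
- narrow_flap (a joint): narrow inner flap, 220 x 48 x 4 mm, hinged along the carton's x at its y = -49 mm, height 66 mm. Radians: 0 = folded flat over the opening, pi/2 = upright, more = leaning outwards (limit 2.6). It stays where it is left (stiff crease, about 1 N at the free edge moves it) and can simply be pushed over from outside and pressed down
- wide_flap (a joint): wide outer flap, 220 x 92 x 4 mm, hinged along the carton's x at its y = +49 mm, height 70 mm; folded flat it lies over the narrow flap and covers the whole opening. Same angles and crease stiffness as the narrow flap
- narrow_flap_edge (a point): middle of the narrow flap's free edge, 48 mm from its hinge
- wide_flap_edge (a point): middle of the wide flap's free edge, 92 mm from its hinge
- bin: open blue plastic parts bin for the empties, fixed: 190 (its x) x 130 (its y) x 50 mm high outside, walls 4 mm, floor about 4 mm. Origin: centre of its underside, z up
- mat: black rubber bench mat, fixed, 320 (its x) x 220 (its y) x 3 mm; the tins start on it. Origin: centre of its underside
- lube_centre (a point): centre of a bystander: upright bottle of chain lube, 44 mm across, 120 mm high, beyond the mat
- pedal_centre (a point): centre of a bystander: black bicycle pedal, 90 x 92 x 22 mm with a steel axle reaching 110 mm out along its +y, lying beyond the mat
- driver_point (a point): a point on a bystander: screwdriver lying beyond the mat
Mind the look-alikes: they are no part of the job. What is shaped like the part that bears tin3_centre but orange is not meant. What is shaped like the part that bears tin5_centre but orange or red is not meant.

How it is judged:
On the way, in this order (a step that is already met when the one before it is completed fails the run):
1. every full tin rests in the carton and every empty one in the bin, both flaps still open (((x of tin1_centre in the frame of carton between -0.108 and 0.108 m and y of tin1_centre in the frame of carton between -0.045 and 0.045 m and z of tin1_centre in the frame of carton between 0 and 0.043 m and contact force between tin1 and carton above 2.5 N) or (x of tin1_centre in the frame of bin between -0.092 and 0.092 m and y of tin1_centre in the frame of bin between -0.062 and 0.062 m and z of tin1_centre in the frame of bin between 0 and 0.075 m and contact force between tin1 and bin below 2.5 N)) and ((x of tin2_centre in the frame of carton between -0.108 and 0.108 m and y of tin2_centre in the frame of carton between -0.045 and 0.045 m and z of tin2_centre in the frame of carton between 0 and 0.043 m and contact force between tin2 and carton above 2.5 N) or (x of tin2_centre in the frame of bin between -0.092 and 0.092 m and y of tin2_centre in the frame of bin between -0.062 and 0.062 m and z of tin2_centre in the frame of bin between 0 and 0.075 m and contact force between tin2 and bin below 2.5 N)) and ((x of tin3_centre in the frame of carton between -0.108 and 0.108 m and y of tin3_centre in the frame of carton between -0.045 and 0.045 m and z of tin3_centre in the frame of carton between 0 and 0.043 m and contact force between tin3 and carton above 2.5 N) or (x of tin3_centre in the frame of bin between -0.092 and 0.092 m and y of tin3_centre in the frame of bin between -0.062 and 0.062 m and z of tin3_centre in the frame of bin between 0 and 0.075 m and contact force between tin3 and bin below 2.5 N)) and ((x of tin4_centre in the frame of carton between -0.108 and 0.108 m and y of tin4_centre in the frame of carton between -0.045 and 0.045 m and z of tin4_centre in the frame of carton between 0 and 0.043 m and contact force between tin4 and carton above 2.5 N) or (x of tin4_centre in the frame of bin between -0.092 and 0.092 m and y of tin4_centre in the frame of bin between -0.062 and 0.062 m and z of tin4_centre in the frame of bin between 0 and 0.075 m and contact force between tin4 and bin below 2.5 N)) and ((x of tin5_centre in the frame of carton between -0.108 and 0.108 m and y of tin5_centre in the frame of carton between -0.045 and 0.045 m and z of tin5_centre in the frame of carton between 0 and 0.043 m and contact force between tin5 and carton above 2.5 N) or (x of tin5_centre in the frame of bin between -0.092 and 0.092 m and y of tin5_centre in the frame of bin between -0.062 and 0.062 m and z of tin5_centre in the frame of bin between 0 and 0.075 m and contact force between tin5 and bin below 2.5 N)) and ((x of tin6_centre in the frame of carton between -0.108 and 0.108 m and y of tin6_centre in the frame of carton between -0.045 and 0.045 m and z of tin6_centre in the frame of carton between 0 and 0.043 m and contact force between tin6 and carton above 2.5 N) or (x of tin6_centre in the frame of bin between -0.092 and 0.092 m and y of tin6_centre in the frame of bin between -0.062 and 0.062 m and z of tin6_centre in the frame of bin between 0 and 0.075 m and contact force between tin6 and bin below 2.5 N)) and value of joint each of narrow_flap, wide_flap above 0.6 rad), for 0.2 s.
2. the narrow flap is folded flat while the wide one is still open (value of joint narrow_flap below 0.15 rad and value of joint wide_flap above 0.6 rad), for 0.2 s.
3. the wide flap is folded flat over it (value of joint each of narrow_flap, wide_flap below 0.15 rad), for 0.2 s.
At the end, for the whole second after the job is handed in: every full tin (over 2.5 N on what it rests on) is in the carton, centre between its walls, under 43 mm above its underside, none on another; every empty one is in the bin, centre between its walls, under 75 mm above its underside; both flaps within 0.15 rad of flat (all of step 3 and ((x of tin1_centre in the frame of carton between -0.108 and 0.108 m and y of tin1_centre in the frame of carton between -0.045 and 0.045 m and z of tin1_centre in the frame of carton between 0 and 0.043 m and contact force between tin1 and carton above 2.5 N) or (x of tin1_centre in the frame of bin between -0.092 and 0.092 m and y of tin1_centre in the frame of bin between -0.062 and 0.062 m and z of tin1_centre in the frame of bin between 0 and 0.075 m and contact force between tin1 and bin below 2.5 N)) and ((x of tin2_centre in the frame of carton between -0.108 and 0.108 m and y of tin2_centre in the frame of carton between -0.045 and 0.045 m and z of tin2_centre in the frame of carton between 0 and 0.043 m and contact force between tin2 and carton above 2.5 N) or (x of tin2_centre in the frame of bin between -0.092 and 0.092 m and y of tin2_centre in the frame of bin between -0.062 and 0.062 m and z of tin2_centre in the frame of bin between 0 and 0.075 m and contact force between tin2 and bin below 2.5 N)) and ((x of tin3_centre in the frame of carton between -0.108 and 0.108 m and y of tin3_centre in the frame of carton between -0.045 and 0.045 m and z of tin3_centre in the frame of carton between 0 and 0.043 m and contact force between tin3 and carton above 2.5 N) or (x of tin3_centre in the frame of bin between -0.092 and 0.092 m and y of tin3_centre in the frame of bin between -0.062 and 0.062 m and z of tin3_centre in the frame of bin between 0 and 0.075 m and contact force between tin3 and bin below 2.5 N)) and ((x of tin4_centre in the frame of carton between -0.108 and 0.108 m and y of tin4_centre in the frame of carton between -0.045 and 0.045 m and z of tin4_centre in the frame of carton between 0 and 0.043 m and contact force between tin4 and carton above 2.5 N) or (x of tin4_centre in the frame of bin between -0.092 and 0.092 m and y of tin4_centre in the frame of bin between -0.062 and 0.062 m and z of tin4_centre in the frame of bin between 0 and 0.075 m and contact force between tin4 and bin below 2.5 N)) and ((x of tin5_centre in the frame of carton between -0.108 and 0.108 m and y of tin5_centre in the frame of carton between -0.045 and 0.045 m and z of tin5_centre in the frame of carton between 0 and 0.043 m and contact force between tin5 and carton above 2.5 N) or (x of tin5_centre in the frame of bin between -0.092 and 0.092 m and y of tin5_centre in the frame of bin between -0.062 and 0.062 m and z of tin5_centre in the frame of bin between 0 and 0.075 m and contact force between tin5 and bin below 2.5 N)) and ((x of tin6_centre in the frame of carton between -0.108 and 0.108 m and y of tin6_centre in the frame of carton between -0.045 and 0.045 m and z of tin6_centre in the frame of carton between 0 and 0.043 m and contact force between tin6 and carton above 2.5 N) or (x of tin6_centre in the frame of bin between -0.092 and 0.092 m and y of tin6_centre in the frame of bin between -0.062 and 0.062 m and z of tin6_centre in the frame of bin between 0 and 0.075 m and contact force between tin6 and bin below 2.5 N))); the robot touches nothing.
It fails at once if the bottle is moved by more than 40 mm (distance of lube_centre from where it was at the start of the episode above 0.04 m).
It fails at once if the pedal is moved by more than 40 mm (distance of pedal_centre from where it was at the start of the episode above 0.04 m).
It fails at once if the screwdriver is moved by more than 40 mm (distance of driver_point from where it was at the start of the episode above 0.04 m).
Of tin1, tin2, tin3, tin4, tin5, tin6 only 4 to 6 are there at a start; the rules pass over those that are not, and their reading is None.
At some moment in a run one of tin1, tin2, tin3, tin4, tin5, tin6 may be knocked a few centimetres aside while the robot is not near it.
Once in a run the grip may slacken for a moment while it holds something.
It also fails if it takes over 210 s, if anything falls off the work surface, if the arm or the gripper's body presses on something with over 40 N, if the wrist force passes 120 N, or if a joint passes its speed limit or range.

## Robot

A 6-joint arm with a two-finger parallel gripper is mounted at the origin on the work surface. World frame = base frame: x ahead of the robot, y to its left, z up, the work surface at z = 0. Lengths are in m, angles in rad, forces in N, time in s.
With the tool pointing down it reaches from about 0.375 to 0.975 m from the base axis. Payload 3.8 kg.
Tool frame: the origin (TCP) lies at the very end of the fingers, on their centre line; the grasp point (between the pads) lies 19 mm behind it; z points along the fingers, y is the line along which they close (so a half turn about z gives the same grasp; the last joint's range is limited). The gripper opens to 88 mm and grips with 3 to 60 N. Pads are 18 mm wide; open, the fingers measure 123 mm over their backs; the gripper's body (75 mm by 187 mm) begins 45 mm behind the grasp point.
Start: joints at [-1.331, 0.264, 1.604, -0, 1.274, -0.037], TCP at [0.184, -0.649, 0.239] pointing down, gripper open.
Joint ranges: [-2.63, 2.63], [-0.94, 2.18], [0.31, 2.57], [-1.31, 4.45], [0, 2.66], [-2.55, 2.55]. Speed limits (rad/s): [2.57, 2.57, 3.14, 3.14, 3.14, 3.14].

## Interface

Orientations are given as a 3x3 rotation matrix whose columns are the frame's x, y, z axes.
In Python, from workcell import robot gives the robot as it stands. The module is installed in compiled form; this text tells all that it offers.
- The arm moves only by the shell command python3 -m pendant 'ROWS' [FORCE]. ROWS is JSON, a list of rows, each a list of 3 entries, a list of its own where there are three numbers: the shift along the tool's x, y, z in mm, then the turn, a rotation vector about the tool's x, y, z in degrees, then the finger opening in mm, from 0 to 88.1. In form: [[[tx, ty, tz], [rx, ry, rz], gripper], ...]. A call has 1 to 10 rows; each row shifts and turns the commanded pose from where the row before left it, along the tool's axes as they then stand; what a row does not reach is not made up. A row lasts 1/8 s, in which the tool goes at most 62.5 mm and 10.7 degrees, less where a joint would pass 70% of its speed; a pose out of reach is approached as far as the arm can. A call with a gripper value outside its range is refused whole. The fingers move at their own pace and stop on an object; FORCE is the grip in N (left out, the last holds). Time passes only in rows, so rows that do not move let the fingers close. It gives the time, the measured TCP pose, the force, the opening and the grip force at its end, in the units of the state.
- robot.read_state(): the state, without advancing time (a new reading comes with each control period).
- robot.read_camera(name): name is "scene" or "top" or "wrist"; returns a dict with "frame" (480x640x3 uint8, red, green, blue), "fx", "fy", "cx", "cy" (pixels), "cam_to_world" (4x4, takes a point from camera to world coordinates); the wrist camera has in their place "mount" (4x4, takes a point from camera to tool coordinates, whose origin is the TCP and whose axes are the flange's). Camera axes: x right, y down, z forward; pixel columns grow to the right and rows downward; lengths in m; the calibration is good to about 2 mm. A picture is of the moment at which its call begins: read the wrist's pose just before it. There is no depth.
- robot.job_done(): hands the job in; it is judged then, once.
Trained networks look in a picture, given as the dict that the camera call returned (one of the last four; its "shot" number tells which), for a name from the list of things; names that differ only in an ending like _2 or _b are one class to them, and where a whole thing is asked for, a point or a joint stands for the part that bears it (a point fixed in the world has none). Each returns a list of dicts, best first, with "conf" (0 to 1); they miss things now and then, are a little off and sometimes report something else, mostly with a low value. They report only what shows in the picture. A call takes as long as a camera call. They do not tell look-alikes from the thing itself.
- robot.look_for(picture, name): "box" ([centre column, centre row, width, height] as shares, 0 to 1, of the picture: columns of its width, rows of its height, round what is visible of it).
- robot.outline_of(picture, name): "region" (480x640 bool, what is visible of it) and "box" ([centre column, centre row, width, height] as shares, 0 to 1, of the picture: columns of its width, rows of its height, round what is visible of it).
The state is a dict: "t": time; "q": joint angles; "joint_velocities": joint speeds; "effort": joint torques, N m; "eef_pos": TCP position; "orientation": TCP orientation; "force": force on the tool from outside, world axes, zero at the start; "torque": the same for the moment, N m; "gripper_width": finger opening in m; "grasp_force": force on a finger pad.
Only numpy, scipy, OpenCV 4.12 (cv2) and the standard library are available. Lean on these libraries where they do the work, as an engineer would, in place of code of your own. Each camera call takes 0.05 s, during which the arm holds its last target. There are 200 camera calls.

## Working session

There is one attempt and no reset: what is moved stays moved. The work goes in short steps, Python scripts to look and compute and a shell command to move; the robot and the scene stay as the last step left them, time stands still between calls to the robot, and variables do not carry over. Pictures are saved under pics/ and viewed, at most 14 in all, crops included, and the job is handed in when it is done.

```bash
mkdir -p pics; cat > h.py <<'E'
import numpy as np,cv2
from workcell import robot
def pic(n,f=None):
    p=robot.read_camera(n)
    if f: cv2.imwrite('pics/'+f,p['frame'][:,:,::-1])
    return p
def c2w(p):
    if 'cam_to_world' in p: return np.array(p['cam_to_world'])
    s=robot.read_state();T=np.eye(4);T[:3,:3]=s['orientation'];T[:3,3]=s['eef_pos']
    return T@np.array(p['mount'])
def ray(p,u,v,T=None):
    T=c2w(p) if T is None else T
    d=T[:3,:3]@np.array([(u-p['cx'])/p['fx'],(v-p['cy'])/p['fy'],1]);return T[:3,3],d
def atz(p,u,v,z,T=None):
    o,d=ray(p,u,v,T);return o+d*(z-o[2])/d[2]
def proj(p,X,T=None):
    T=c2w(p) if T is None else T
    c=T[:3,:3].T@(np.array(X)-T[:3,3]);return p['fx']*c[0]/c[2]+p['cx'],p['fy']*c[1]/c[2]+p['cy']
E
python3 - <<'E'
from h import *
for n in('top','scene'):
    p=pic(n,n+'0.png');print(n,p['fx'],np.round(c2w(p),3).tolist())
    for k in('tin1_centre','carton','bin','mat','narrow_flap','wide_flap','lube_centre','pedal_centre','driver_point'):
        for d in robot.outline_of(p,k):
            if d['conf']<.3: continue
            m=d['region'].astype(np.uint8);c=cv2.findContours(m,0,2)[0];c=max(c,key=cv2.contourArea)
            r=cv2.minAreaRect(c);a=p['frame'][d['region']].mean(0).astype(int)
            B=cv2.boxPoints(r);print(k,round(d['conf'],2),np.round(r[0]),np.round(r[1]),round(r[2]),a, np.round(atz(p,*r[0],.037)[:2],3))
print(robot.read_state()['orientation'],robot.read_state()['force'])
E
```

```text
top 532.4771943210176 [[0.014, -0.998, 0.055, 0.486], [-1.0, -0.014, 0.0, -0.037], [0.001, -0.055, -0.999, 1.095], [0.0, 0.0, 0.0, 1.0]]
tin1_centre 0.78 [270. 201.] [26. 17.] 90 [203 198 181] [0.607 0.069]
tin1_centre 0.42 [413. 251.] [123.  16.] 84 [121  84  54] [ 0.512 -0.219]
carton 0.78 [449. 246.] [124.  88.] 83 [141  97  62] [ 0.522 -0.29 ]
bin 0.65 [163. 223.] [73. 97.] 3 [ 56  88 150] [0.56  0.281]
bin 0.39 [330. 244.] [28. 20.] 86 [196 191 175] [ 0.523 -0.053]
mat 0.9 [307. 244.] [157. 109.] 83 [51 48 45] [ 0.522 -0.007]
narrow_flap 0.76 [482. 243.] [118.  24.] 83 [132  91  57] [ 0.528 -0.355]
narrow_flap 0.7 [449. 246.] [124.  88.] 84 [141  97  62] [ 0.522 -0.291]
wide_flap 0.78 [413. 251.] [125.  17.] 84 [120  84  54] [ 0.512 -0.219]
lube_centre 0.73 [482. 244.] [117.  23.] 84 [131  90  57] [ 0.527 -0.356]
lube_centre 0.59 [240. 128.] [28. 25.] 90 [86 83 78] [0.754 0.132]
pedal_centre 0.6 [299. 129.] [46. 77.] 68 [91 84 79] [0.754 0.013]
driver_point 0.87 [404. 125.] [12. 96.] 90 [51 47 45] [ 0.764 -0.199]
scene 599.438377680797 [[-0.608, 0.542, -0.581, 1.399], [0.794, 0.
[... 159 characters left out ...]
45. 288.] [21. 27.] 41 [136 134 126] [0.622 0.075]
bin 0.78 [435. 315.] [68. 86.] 36 [ 32  76 141] [0.569 0.282]
mat 0.7 [339. 262.] [ 84. 116.] 35 [47 45 44] [0.56  0.012]
mat 0.65 [346. 287.] [20. 28.] 45 [143 141 131] [0.62  0.075]
narrow_flap 0.82 [239. 187.] [19. 68.] 49 [148 108  71] [ 0.487 -0.392]
wide_flap 0.77 [280. 195.] [ 9. 85.] 45 [93 69 48] [ 0.447 -0.275]
pedal_centre 0.57 [285. 320.] [69. 36.] 11 [79 76 73] [0.779 0.025]
driver_point 0.85 [206. 273.] [46. 12.] 27 [53 52 51] [ 0.783 -0.22 ]
[[ 9.61939773e-01  2.73261545e-01  1.76104779e-05]
 [ 2.73261545e-01 -9.61939773e-01 -4.03600488e-05]
 [ 5.91136978e-06  4.36362026e-05 -9.99999999e-01]] [0.07694904 0.13855969 0.47239627]
```

View pics/top0.png

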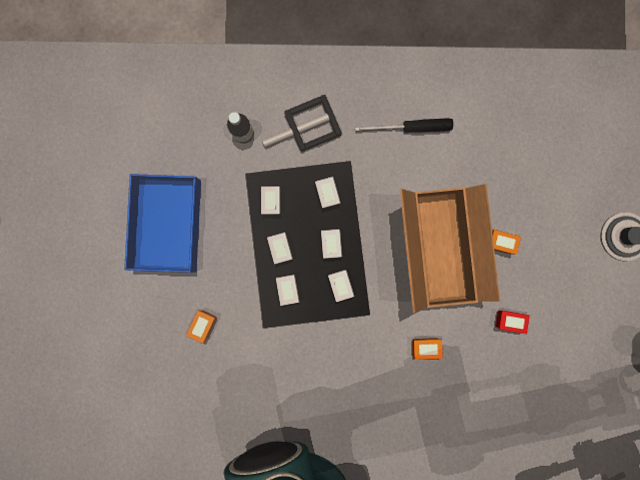

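View pics/scene0.png

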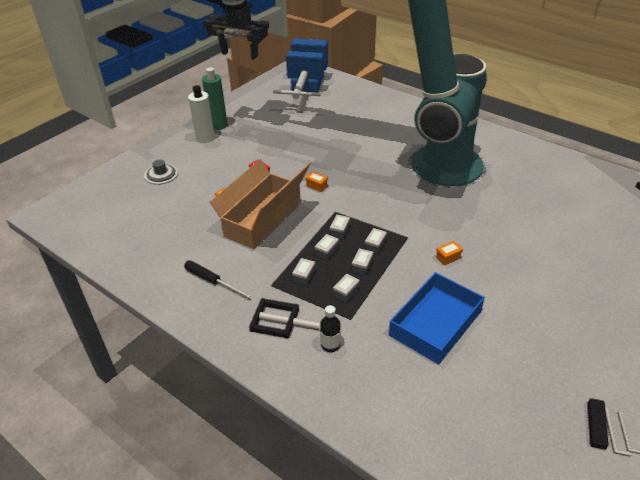

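The top view shows six cream-lidded tins on the mat at px (270,200), (328,192), (279,248), (331,243), (287,290) and (342,285). The bin is at (163,223) and the carton at (443,247). The wide flap is on the mat side, the narrow one on the far right. The orange and red decoys lie off the mat. The scene view agrees.

```bash
cat >> h.py <<'E'
def tri(a,b):
    A=np.zeros((3,3));y=np.zeros(3)
    for o,d in(a,b):
        d=d/np.linalg.norm(d);M=np.eye(3)-np.outer(d,d);A+=M;y+=M@o
    return np.linalg.solve(A,y)
def tins(p,box,thr=150,z=.037,amin=80,T=None):
    f=p['frame'];m=((f.min(2)>thr)&(f.max(2).astype(int)-f.min(2)<60)).astype(np.uint8)
    k=np.zeros_like(m);u0,v0,u1,v1=box;k[v0:v1,u0:u1]=1;m*=k
    out=[]
    for c in cv2.findContours(m,0,2)[0]:
        if cv2.contourArea(c)<amin: continue
        W=np.array([atz(p,*q[0],z,T)[:2]*1000 for q in c],np.float32)
        r=cv2.minAreaRect(W);B=cv2.boxPoints(r);e=[B[1]-B[0],B[2]-B[1]];l=max(e,key=np.linalg.norm)
        M=cv2.moments(c);out.append(dict(c=r[0],s=sorted(r[1]),yaw=(np.degrees(np.arctan2(l[1],l[0]))+90)%180-90,px=(M['m10']/M['m00'],M['m01']/M['m00'])))
    return out
E
python3 - <<'E'
from h import *
p=pic('top');a=tins(p,(240,160,372,328));s=pic('scene')
b=tins(s,(275,205,405,310),110,amin=60)
for t in a:
    q=min(b,key=lambda x:np.hypot(*np.subtract(x['c'],t['c']))) if b else None
    print(np.round(t['c']),np.round(t['s']),round(t['yaw'],1),'tri',np.round(tri(ray(p,*t['px']),ray(s,*q['px']))*1000) if q else 0)
A=cv2.resize(p['frame'][175:325,385:510],None,fx=3.2,fy=3.2,interpolation=2);B=cv2.resize(s['frame'][150:255,200:320],None,fx=3.2,fy=3.2,interpolation=2)
C=np.zeros((480,784,3),np.uint8);C[:480,:400]=A[:480];C[:336,400:784]=B;cv2.imwrite('pics/crop1.png',C[:,:,::-1])
d=robot.outline_of(p,'bin')[0];c=max(cv2.findContours(d['region'].astype(np.uint8),0,2)[0],key=cv2.contourArea)
W=np.array([atz(p,*q[0],.05)[:2]*1000 for q in c],np.float32);print('bin',cv2.minAreaRect(W))
E
```

```text
[431.  31.] [36. 54.] 10.5 tri [431.  31.  37.]
[441. -75.] [36. 54.] 18.1 tri [443. -80.  22.]
[514.  48.] [36. 54.] 16.3 tri [514.  48.  37.]
[524. -55.] [36. 54.] 5.5 tri [524. -55.  37.]
[609.  69.] [34. 52.] 1.0 tri [609.  68.  37.]
[627. -46.] [36. 53.] 16.2 tri [627. -46.  36.]
bin ((559.429931640625, 276.72479248046875), (143.2584686279297, 189.88270568847656), 88.70283508300781)
```

View pics/crop1.png

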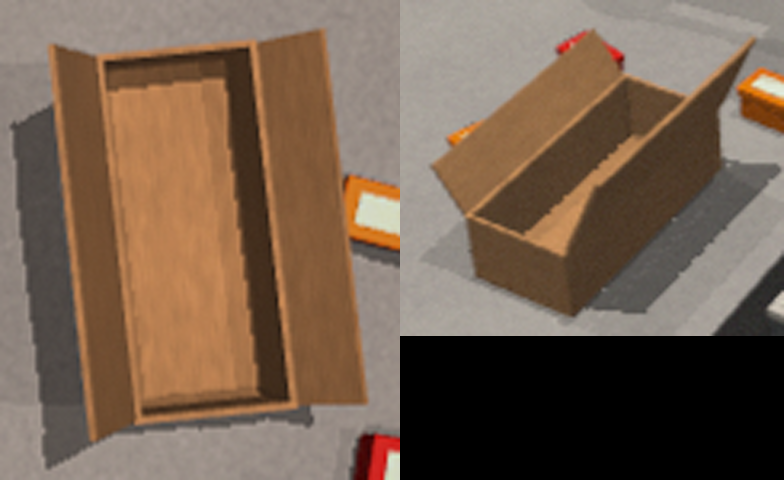

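Enlarged, the carton's rim corners show in the crop at (98,58), (254,42), (296,402) and (137,422). Both flaps are open and the interior is empty. I'll triangulate the flap edges to tell which is the wide one.

```bash
python3 - <<'E'
from h import *
p=pic('top');s=pic('scene')
P=lambda u,v:(385+u/3.2,175+v/3.2);S=lambda u,v:(200+(u-400)/3.2,150+v/3.2)
R=[]
for c in[(98,58),(254,42),(296,402),(137,422)]:
    w=atz(p,*P(*c),.067)[:2]*1000;R.append(w);print(np.round(w))
R=np.array(R);print('c',R.mean(0),'yaw',np.degrees(np.arctan2(*(R[0]+R[1]-R[2]-R[3])[::-1])),np.linalg.norm(R[0]-R[3]),np.linalg.norm(R[0]-R[1]))
for a,b in[((52,46),(597,188)),((93,440),(755,40)),((323,30),(433,165)),((366,402),(595,30)),((254,42),(470,215)),((98,58),(567,255))]:
    print(np.round(1000*tri(ray(p,*P(*a)),ray(s,*S(*b)))))
d=robot.outline_of(p,'bin')[0];m=d['region'];v,u=np.where(m);print(u.min(),u.max(),v.min(),v.max())
# bin corners (rim) from picture
for c in[(130,174),(200,178),(196,271),(125,270)]: print('bin',np.round(atz(p,*c,.05)[:2]*1000))
E
```

```text
[ 623. -218.]
[ 634. -312.]
[ 417. -337.]
[ 404. -242.]
c [ 519.33928469 -277.36291047] yaw 6.440673314287566 220.56669536144946 95.322882291141
[ 618. -177.  148.]
[ 400. -201.  150.]
[ 636. -342.  103.]
[ 419. -366.  103.]
[ 633. -312.   65.]
[ 622. -217.   64.]
124 200 174 272
bin [655. 344.]
bin [649. 206.]
bin [466. 209.]
bin [466. 348.]
```

```bash
cat > go.py <<'E'
import sys,json
from h import *
# waypoints: [x,y,z mm, heading deg] -> shift in tool axes (held heading), then turn
s=robot.read_state();R=np.array(s['orientation']);P=np.array(s['eef_pos'])*1000;h=np.degrees(np.arctan2(R[1,0],R[0,0]))
print('t',round(s['t'],2),'P',np.round(P,1),'h',round(h,1),'F',np.round(s['force'],2),'w',round(s['gripper_width']*1000,1),'g',round(s['grasp_force'],1),'tilt',np.round(R[2],3))
for w in json.loads(sys.argv[1]) if len(sys.argv)>1 else []:
    d=R.T@(np.array(w[:3])-P);n=int(np.ceil(np.linalg.norm(d)/60));dh=(w[3]-h+180)%360-180
    print('shift',np.round(d,1),'rows',n,'each',np.round(d/max(n,1),1),'| turn',round(-dh,1),'rows',int(np.ceil(abs(dh)/10.5)),'each',round(-dh/max(1,np.ceil(abs(dh)/10.5)),2))
    c,sn=np.cos(np.radians(dh)),np.sin(np.radians(dh));R=np.array([[c,-sn,0],[sn,c,0],[0,0,1]])@R;P=np.array(w[:3]);h=w[3]
E
python3 go.py '[[627,-46,150,16.2],[627,-46,9,16.2]]'
```

```text
t 1.3 P [ 184.4 -649.3  238.7] h 15.9 F [ 0.31  0.32 -0.05] w 88.3 g 0.0 tilt [ 0.  0. -1.]
shift [ 590.6 -459.4   88.7] rows 13 each [ 45.4 -35.3   6.8] | turn -0.3 rows 1 each -0.34
shift [ -0.  -0. 141.] rows 3 each [-0. -0. 47.] | turn -0.0 rows 0 each -0.0
```

```bash
python3 -m pendant '[[[45,-35,0],[0,0,0],60],[[45,-35,0],[0,0,0],60],[[45,-35,0],[0,0,0],60],[[45,-35,0],[0,0,0],60],[[45,-35,0],[0,0,0],60],[[45,-35,0],[0,0,0],60],[[45,-35,0],[0,0,0],60],[[45,-35,0],[0,0,0],60],[[45,-35,0],[0,0,0],60],[[45,-35,0],[0,0,0],60]]' 40
python3 -m pendant '[[[45,-35,0],[0,0,0],60],[[45,-35,0],[0,0,0],60],[[45,-35,40],[0,0,0],60],[[0,0,40],[0,0,0],60],[[0,0,0],[0,0,0],60],[[0,0,0],[0,0,0],60]]' 40
cat >> h.py <<'E'
def wt(z=.037,f=None,box=(0,0,640,480),thr=150):
    p=pic('wrist',f);T=c2w(p);return p,tins(p,box,thr,z,400,T)
E
python3 go.py '[[627,-46,9,16.2]]'
python3 - <<'E'
from h import *
p,ts=wt(f='w1.png')
for t in ts: print(np.round(t['c'],1),np.round(t['s']),round(t['yaw'],1),np.round(t['px']))
print(np.round(p['mount'],3).tolist(),p['fx'])
E
```

```text
t: 2.55
eef_pos: [0.5227, -0.1881, 0.2391]
orientation: [[0.962, 0.273, 0.001], [0.273, -0.962, -0.0], [0.001, 0.001, -1.0]]
force: [0.6, 0.3, 0.1]
gripper_width: 0.0604
grasp_force: 0.0
t: 3.3
eef_pos: [0.6199, -0.057, 0.164]
orientation: [[0.962, 0.273, 0.001], [0.273, -0.962, -0.0], [0.001, 0.001, -1.0]]
force: [0.1, 0.6, 0.2]
gripper_width: 0.0602
grasp_force: 0.0
t 3.3 P [619.9 -57.  164. ] h 15.8 F [0.12 0.61 0.15] w 60.2 g 0.0 tilt [ 0.001  0.001 -1.   ]
shift [  9.7  -8.7 155. ] rows 3 each [ 3.2 -2.9 51.7] | turn -0.4 rows 1 each -0.37
[ 426.9 -128.3] [ 53. 106.] -74.3 [353. 457.]
[428.8 -81.5] [25. 38.] -72.2 [289. 442.]
[526.  -56.6] [35. 53.] 5.1 [290. 342.]
[ 539.4 -130.3] [51. 77.] 17.4 [379. 357.]
[516.6  46.1] [38. 55.] 16.3 [161. 318.]
[630.8 -46.9] [37. 51.] 16.2 [313. 216.]
[611.7  66.3] [37. 55.] 1.3 [152. 199.]
[750.3 -24.9] [19. 60.] -66.1 [329.  29.]
[654.4 -18.4] [261. 509.] -65.5 [322. 141.]
[[-0.0, -0.949, -0.316, 0.082], [1.0, -0.0, 0.0, 0.001], [-0.0, -0.316, 0.949, -0.146], [0.0, 0.0, 0.0, 1.0]] 391.53901374316024
```

View pics/w1.png

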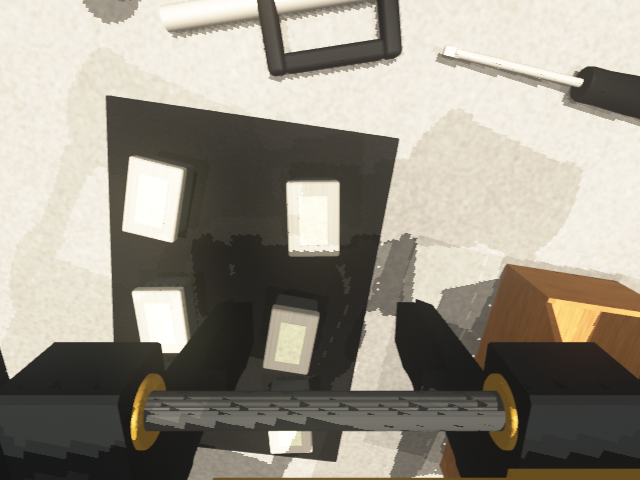

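The wrist view shows the target tin square at (313,216) and its neighbours at (152,199) and (160,318). The positions agree with the top view, so I'm descending.

```bash
python3 -m pendant '[[[11,-9,50],[0,0,-0.4],60],[[0,0,50],[0,0,0],60],[[0,0,40],[0,0,0],60],[[0,0,15],[0,0,0],60],[[0,0,0],[0,0,0],60],[[0,0,0],[0,0,0],34],[[0,0,0],[0,0,0],34],[[0,0,0],[0,0,0],34],[[0,0,0],[0,0,0],34]]' 45
python3 -m pendant '[[[0,0,-40],[0,0,0],34],[[0,0,-50],[0,0,0],34],[[0,0,-50],[0,0,0],34],[[0,0,-50],[0,0,0],34],[[0,0,0],[0,0,0],34],[[0,0,0],[0,0,0],34],[[0,0,0],[0,0,0],34]]'
python3 go.py '[[526,-214,200,96.4],[526,-214,11,96.4],[559,277,180,90]]'
```

```text
t: 4.47
eef_pos: [0.6291, -0.045, 0.0098]
orientation: [[0.96, 0.28, 0.003], [0.28, -0.96, -0.001], [0.003, 0.001, -1.0]]
force: [-0.5, -1.4, 6.1]
gripper_width: 0.0372
grasp_force: 45.0
t: 5.35
eef_pos: [0.6259, -0.0446, 0.1953]
orientation: [[0.96, 0.28, -0.004], [0.28, -0.96, 0.0], [-0.004, -0.002, -1.0]]
force: [0.2, -0.1, -0.5]
gripper_width: 0.0379
grasp_force: 45.0
t 5.35 P [625.9 -44.6 195.3] h 16.3 F [ 0.24 -0.09 -0.48] w 37.9 g 45.0 tilt [-0.004 -0.002 -1.   ]
shift [-143.4  134.6   -4.3] rows 4 each [-35.8  33.7  -1.1] | turn -80.1 rows 8 each -10.02
shift [  0.7   0.3 189. ] rows 4 each [ 0.2  0.1 47.2] | turn -0.0 rows 0 each -0.0
shift [ 483.6   87.2 -171. ] rows 9 each [ 53.7   9.7 -19. ] | turn 6.4 rows 1 each 6.4
```

About -0.5 N, so this tin is empty and goes in the bin.

```bash
python3 go.py '[[503,281,180,0],[503,281,16,0],[503,281,150,0],[609,68.5,150,1],[609,68.5,9,1]]'
```

```text
t 5.35 P [625.9 -44.6 195.3] h 16.3 F [ 0.24 -0.09 -0.48] w 37.9 g 45.0 tilt [-0.004 -0.002 -1.   ]
shift [ -26.8 -347.    16. ] rows 6 each [ -4.5 -57.8   2.7] | turn 16.3 rows 2 each 8.13
shift [  0.6   0.3 164. ] rows 3 each [ 0.2  0.1 54.7] | turn 0 rows 0 each 0.0
shift [  -0.5   -0.2 -134. ] rows 3 each [ -0.2  -0.1 -44.7] | turn 0 rows 0 each 0.0
shift [106.  212.5  -0.8] rows 4 each [26.5 53.1 -0.2] | turn -1 rows 1 each -1.0
shift [  0.6   0.2 141. ] rows 3 each [ 0.2  0.1 47. ] | turn 0 rows 0 each 0.0
```

```bash
python3 -m pendant '[[[-4,-50,0],[0,0,0],34],[[-4,-50,0],[0,0,0],34],[[-4,-50,0],[0,0,0],34],[[-4,-50,0],[0,0,0],34],[[-4,-50,0],[0,0,0],34],[[-4,-50,0],[0,0,8.2],34],[[-10,-45,0],[0,0,8.2],34],[[0,0,0],[0,0,0],34],[[0,0,0],[0,0,0],34]]'
python3 go.py '[[503,281,16,0]]'
python3 - <<'E'
from h import *
p=pic('wrist','w2.png')
E
```

```text
t: 6.48
eef_pos: [0.5035, 0.2791, 0.1962]
orientation: [[1.0, -0.0, -0.002], [-0.001, -1.0, -0.002], [-0.002, 0.002, -1.0]]
force: [-0.2, -0.2, -0.0]
gripper_width: 0.0377
grasp_force: 45.0
t 6.47 P [503.5 279.1 196.2] h -0.0 F [-0.21 -0.25 -0.02] w 37.7 g 45.0 tilt [-0.002  0.002 -1.   ]
shift [-1.000e-01 -2.200e+00  1.802e+02] rows 4 each [-0.  -0.6 45.1] | turn -0.0 rows 1 each -0.03
```

View pics/w2.png

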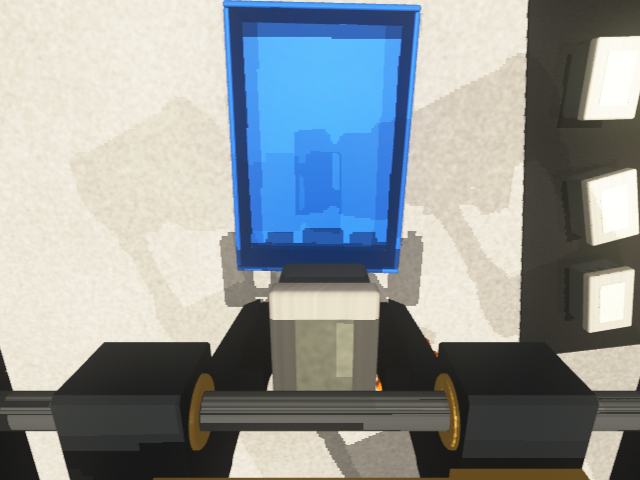

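The held tin is at (325,300). The bin rim corners are at (226,4), (420,8), (398,272) and (237,267).

```bash
python3 - <<'E'
from h import *
p=pic('wrist')
for c in[(226,4),(420,8),(398,272),(237,267)]: print(np.round(atz(p,*c,.05)*1000))
E
```

```text
[656. 341.  50.]
[653. 214.  50.]
[466. 218.  50.]
[471. 347.  50.]
```

```bash
python3 -m pendant '[[[0,-1,50],[0,0,1],34],[[0,0,50],[0,0,0],34],[[0,0,50],[0,0,0],34],[[0,0,29],[0,0,0],34],[[0,0,0],[0,0,0],34],[[0,0,0],[0,0,0],34],[[0,0,0],[0,0,0],46],[[0,0,0],[0,0,0],46]]'
python3 -m pendant '[[[0,0,-40],[0,0,0],46],[[0,0,-50],[0,0,0],60],[[0,0,-40],[0,0,0],60],[[0,0,0],[0,0,0],60],[[0,0,0],[0,0,0],60]]'
python3 go.py '[[609.5,68,150,1],[609.5,68,9,1]]'
python3 - <<'E'
from h import *
p=pic('top');a=tins(p,(110,160,372,328))
for t in a: print(np.round(t['c']),np.round(t['s']),round(t['yaw'],1),np.round(t['px']))
E
```

```text
t: 7.58
eef_pos: [0.5056, 0.2812, 0.0206]
orientation: [[1.0, -0.02, 0.003], [-0.02, -1.0, 0.001], [0.003, -0.002, -1.0]]
force: [-1.0, -0.6, 0.2]
gripper_width: 0.0461
grasp_force: 0.0
t: 8.2
eef_pos: [0.5039, 0.2805, 0.1488]
orientation: [[1.0, -0.02, 0.0], [-0.02, -1.0, 0.0], [0.0, -0.0, -1.0]]
force: [-0.2, 0.2, -0.8]
gripper_width: 0.0599
grasp_force: 0.0
t 8.2 P [503.9 280.5 148.8] h -1.1 F [-0.16  0.16 -0.79] w 59.9 g 0.0 tilt [ 0. -0. -1.]
shift [109.7 210.4  -1.2] rows 4 each [27.4 52.6 -0.3] | turn -2.1 rows 1 each -2.13
shift [ -0.   0. 141.] rows 3 each [-0.  0. 47.] | turn 0 rows 0 each 0.0
[431.  31.] [36. 53.] 11.3 [287. 290.]
[441. -75.] [36. 54.] 17.9 [341. 286.]
[514.  48.] [36. 54.] 16.5 [279. 248.]
[524. -55.] [36. 54.] 5.1 [331. 243.]
[609.  69.] [34. 52.] 1.0 [270. 200.]
```

```bash
python3 -m pendant '[[[27,53,0],[0,0,-2.1],60],[[27,53,0],[0,0,0],60],[[27,53,0],[0,0,0],60],[[27,53,0],[0,0,0],60],[[0,0,0],[0,0,0],60],[[0,0,0],[0,0,0],60]]'
python3 go.py '[[609.5,68,9,1]]'
python3 -m pendant '[[[0,0,50],[0,0,0],60],[[0,0,50],[0,0,0],60],[[0,0,25],[0,0,0],60],[[0,0,16],[0,0,0],60],[[0,0,0],[0,0,0],60],[[0,0,0],[0,0,0],34],[[0,0,0],[0,0,0],34],[[0,0,0],[0,0,0],34],[[0,0,0],[0,0,0],34]]' 45
python3 -m pendant '[[[0,0,-40],[0,0,0],34],[[0,0,-50],[0,0,0],34],[[0,0,-50],[0,0,0],34],[[0,0,-50],[0,0,0],34],[[0,0,0],[0,0,0],34],[[0,0,0],[0,0,0],34],[[0,0,0],[0,0,0],34],[[0,0,0],[0,0,0],34]]'
python3 go.py '[[526,-214,210,96.4],[620,281,190,0]]'
```

```text
t: 9.0
eef_pos: [0.6125, 0.0694, 0.1468]
orientation: [[1.0, 0.016, -0.004], [0.016, -1.0, 0.0], [-0.004, -0.0, -1.0]]
force: [-0.2, -0.0, 0.2]
gripper_width: 0.0599
grasp_force: 0.0
t 9.0 P [612.5  69.4 146.8] h 0.9 F [-0.22 -0.01  0.21] w 59.9 g 0.0 tilt [-0.004 -0.    -1.   ]
shift [ -2.5   1.4 137.8] rows 3 each [-0.8  0.5 45.9] | turn -0.1 rows 1 each -0.1
t: 10.12
eef_pos: [0.6151, 0.0695, 0.0094]
orientation: [[1.0, 0.017, 0.003], [0.017, -1.0, 0.0], [0.003, -0.0, -1.0]]
force: [-2.0, 0.2, 6.1]
gripper_width: 0.0375
grasp_force: 45.0
t: 11.12
eef_pos: [0.6127, 0.0694, 0.1956]
orientation: [[1.0, 0.017, -0.004], [0.017, -1.0, -0.0], [-0.004, 0.0, -1.0]]
force: [0.3, 0.2, -0.3]
gripper_width: 0.0378
grasp_force: 45.0
t 11.12 P [612.7  69.4 195.6] h 1.0 F [ 0.33  0.2  -0.25] w 37.8 g 45.0 tilt [-0.004  0.    -1.   ]
shift [-91.5 281.9 -14. ] rows 5 each [-18.3  56.4  -2.8] | turn -95.4 rows 10 each -9.54
shift [481.5 148.6  18.3] rows 9 each [53.5 16.5  2. ] | turn 96.4 rows 10 each 9.64
```

Also light (-0.3 N), so it's empty too. It goes in the bin's far slot.

```bash
python3 -m pendant '[[[3,-53,0],[0,0,2],34],[[3,-53,0],[0,0,0],34],[[3,-53,0],[0,0,0],34],[[3,-53,0],[0,0,0],34],[[0,0,0],[0,0,0],34],[[0,0,0],[0,0,0],34]]'
python3 go.py '[[623,280,20,-1]]'
```

```text
t: 11.88
eef_pos: [0.6273, 0.2811, 0.1965]
orientation: [[1.0, -0.017, -0.002], [-0.017, -1.0, -0.001], [-0.002, 0.001, -1.0]]
force: [0.5, -0.2, -0.5]
gripper_width: 0.0378
grasp_force: 45.0
t 11.88 P [627.3 281.1 196.5] h -1.0 F [ 0.48 -0.23 -0.46] w 37.8 g 45.0 tilt [-0.002  0.001 -1.   ]
shift [ -3.9   0.9 176.5] rows 3 each [-1.3  0.3 58.8] | turn 0.0 rows 1 each 0.01
```

```bash
python3 -m pendant '[[[-6,1,50],[0,0,0],34],[[0,0,50],[0,0,0],34],[[0,0,50],[0,0,0],34],[[0,0,26],[0,0,0],34],[[0,0,0],[0,0,0],34],[[0,0,0],[0,0,0],34],[[0,0,0],[0,0,0],46],[[0,0,0],[0,0,0],46]]'
python3 -m pendant '[[[0,0,-40],[0,0,0],46],[[0,0,-50],[0,0,0],60],[[0,0,-40],[0,0,0],60],[[0,0,0],[0,0,0],60],[[0,0,0],[0,0,0],60]]'
python3 go.py '[[512,47.5,150,16.4]]'
```

```text
t: 12.88
eef_pos: [0.6231, 0.2809, 0.0238]
orientation: [[1.0, -0.018, 0.003], [-0.018, -1.0, 0.001], [0.003, -0.001, -1.0]]
force: [-0.7, 1.3, 0.3]
gripper_width: 0.0459
grasp_force: 0.0
t: 13.5
eef_pos: [0.6215, 0.2804, 0.1518]
orientation: [[1.0, -0.018, 0.0], [-0.018, -1.0, 0.0], [0.0, -0.0, -1.0]]
force: [-0.6, -1.8, -0.0]
gripper_width: 0.0599
grasp_force: 0.0
t 13.5 P [621.5 280.4 151.8] h -1.0 F [-0.64 -1.78 -0.01] w 59.9 g 0.0 tilt [ 0. -0. -1.]
shift [-105.3  234.9    1.8] rows 5 each [-21.1  47.    0.4] | turn -17.4 rows 2 each -8.72
```

```bash
python3 -m pendant '[[[-21,47,0],[0,0,0],60],[[-21,47,0],[0,0,0],60],[[-21,47,0],[0,0,0],60],[[-21,47,0],[0,0,0],60],[[-21,47,0],[0,0,-8.7],60],[[0,0,0],[0,0,-8.7],60],[[0,0,0],[0,0,0],60]]'
python3 - <<'E'
from h import *
p=pic('top')
for t in tins(p,(110,160,372,328)): print(np.round(t['c']),np.round(t['s']),round(t['yaw'],1),np.round(t['px']))
E
python3 go.py '[[512,47.5,9,16.4]]'
```

```text
t: 14.38
eef_pos: [0.511, 0.0468, 0.15]
orientation: [[0.96, 0.279, -0.003], [0.279, -0.96, -0.0], [-0.003, -0.001, -1.0]]
force: [-0.5, 0.1, 0.1]
gripper_width: 0.0601
grasp_force: 0.0
[441. -75.] [36. 54.] 19.1 [341. 285.]
[459. 207.] [18. 26.] -88.5 [198. 274.]
[468.  24.] [16. 26.] -89.2 [290. 271.]
[504. 283.] [36. 54.] -1.2 [161. 251.]
[524. -56.] [34. 54.] 0.7 [334. 244.]
[618. 282.] [36. 52.] 0.8 [163. 194.]
t 14.43 P [511.5  47.3 150.3] h 16.2 F [ 0.57 -0.38 -0.06] w 60.0 g 0.0 tilt [-0.003 -0.001 -1.   ]
shift [  0.9   0.  141.3] rows 3 each [ 0.3  0.  47.1] | turn -0.2 rows 1 each -0.23
```

```bash
python3 -m pendant '[[[0,0,50],[0,0,0],60],[[0,0,50],[0,0,0],60],[[0,0,26],[0,0,0],60],[[0,0,16],[0,0,0],60],[[0,0,0],[0,0,0],60],[[0,0,0],[0,0,0],34],[[0,0,0],[0,0,0],34],[[0,0,0],[0,0,0],34],[[0,0,0],[0,0,0],34]]' 45
python3 -m pendant '[[[0,0,-40],[0,0,0],34],[[0,0,-50],[0,0,0],34],[[0,0,-50],[0,0,0],34],[[0,0,-60],[0,0,0],34],[[0,0,0],[0,0,0],34],[[0,0,0],[0,0,0],34],[[0,0,0],[0,0,0],34],[[0,0,0],[0,0,0],34]]'
python3 go.py '[[519,-277,210,96.4],[561,281,190,0]]'
```

```text
t: 15.55
eef_pos: [0.5138, 0.0474, 0.0111]
orientation: [[0.96, 0.281, 0.003], [0.281, -0.96, 0.0], [0.002, 0.001, -1.0]]
force: [-0.5, 0.5, 5.7]
gripper_width: 0.0377
grasp_force: 45.0
t: 16.55
eef_pos: [0.5114, 0.0473, 0.2078]
orientation: [[0.96, 0.282, -0.004], [0.282, -0.96, -0.0], [-0.004, -0.001, -1.0]]
force: [-0.2, 0.9, -0.0]
gripper_width: 0.0376
grasp_force: 45.0
t 16.55 P [511.4  47.3 207.8] h 16.4 F [-0.18  0.93 -0.01] w 37.6 g 45.0 tilt [-0.004 -0.001 -1.   ]
shift [-84.  313.3  -2.2] rows 6 each [-14.   52.2  -0.4] | turn -80.0 rows 8 each -10.01
shift [549.9 104.   17.9] rows 10 each [55.  10.4  1.8] | turn 96.4 rows 10 each 9.64
```

```bash
for i in 1 2 3 4; do python3 -m pendant '[[[0,0,0],[0,0,0],34]]' | grep -E '^force'; done; python3 -c "
from workcell import robot;s=robot.read_state();print(s['effort'],s['torque'])"
```

```text
force: [0.2, 0.6, -0.3]
force: [-0.1, 0.3, -0.1]
force: [0.2, -0.2, -0.9]
force: [0.1, -0.4, -0.6]
[-6.65648622e-04 -3.38581896e+01 -3.49910939e+01  3.07577499e-02
 -7.10892049e-02  3.74573563e-05] [0.01259717 0.02716582 0.05391457]
```

Mean -0.5 N, so this is the third empty. It goes in the bin's middle, turned crosswise.

```bash
python3 go.py '[[562,281,200,89],[562,281,45,89]]'
```

```text
t 17.05 P [512.6  47.4 209.9] h 16.4 F [ 0.11 -0.39 -0.63] w 37.8 g 45.0 tilt [ 0. -0. -1.]
shift [ 113.1 -210.3    9.9] rows 4 each [ 28.3 -52.6   2.5] | turn -72.6 rows 7 each -10.38
shift [ -0.   0. 155.] rows 3 each [-0.   0.  51.7] | turn 0 rows 0 each 0.0
```

```bash
python3 -m pendant '[[[28,-53,0],[0,0,0],34],[[28,-53,0],[0,0,0],34],[[28,-53,0],[0,0,0],34],[[29,-51,0],[0,0,0],34],[[0,0,0],[0,0,-10.4],34],[[0,0,0],[0,0,-10.4],34],[[0,0,0],[0,0,-10.4],34],[[0,0,0],[0,0,-10.4],34],[[0,0,0],[0,0,-10.4],34],[[0,0,0],[0,0,-10.4],34]]'
python3 -m pendant '[[[0,0,0],[0,0,-10.2],34],[[0,0,0],[0,0,0],34],[[0,0,0],[0,0,0],34]]'
python3 go.py '[[562,281,46,89]]'
```

```text
t: 18.3
eef_pos: [0.5619, 0.2808, 0.2098]
orientation: [[0.189, 0.982, -0.0], [0.982, -0.189, 0.0], [0.0, -0.0, -1.0]]
force: [0.2, 0.3, -0.7]
gripper_width: 0.0377
grasp_force: 45.0
t: 18.68
eef_pos: [0.5619, 0.2807, 0.2098]
orientation: [[0.021, 1.0, -0.0], [1.0, -0.021, -0.0], [-0.0, -0.0, -1.0]]
force: [-0.9, 0.6, -0.8]
gripper_width: 0.0376
grasp_force: 45.0
t 18.68 P [561.9 280.7 209.8] h 88.8 F [-0.88  0.63 -0.83] w 37.6 g 45.0 tilt [-0. -0. -1.]
shift [3.000e-01 1.000e-01 1.638e+02] rows 3 each [ 0.1  0.  54.6] | turn -0.2 rows 1 each -0.21
```

```bash
python3 -m pendant '[[[-1,0,50],[0,0,0],34],[[0,0,50],[0,0,0],34],[[0,0,50],[0,0,0],34],[[0,0,14],[0,0,0],34],[[0,0,0],[0,0,0],34],[[0,0,0],[0,0,0],34],[[0,0,0],[0,0,0],46],[[0,0,0],[0,0,0],46]]'
python3 -m pendant '[[[0,0,-40],[0,0,0],50],[[0,0,-50],[0,0,0],60],[[0,0,-15],[0,0,0],60],[[0,0,0],[0,0,0],60]]'
python3 go.py '[[523,-56,150,5.3]]'
```

```text
t: 19.68
eef_pos: [0.563, 0.2803, 0.0476]
orientation: [[0.018, 1.0, 0.003], [1.0, -0.018, 0.001], [0.001, 0.003, -1.0]]
force: [-0.7, 0.0, 0.3]
gripper_width: 0.0461
grasp_force: 0.0
t: 20.18
eef_pos: [0.5628, 0.2801, 0.1525]
orientation: [[0.018, 1.0, 0.003], [1.0, -0.018, 0.001], [0.001, 0.003, -1.0]]
force: [0.4, -1.3, -0.9]
gripper_width: 0.0598
grasp_force: 0.0
t 20.18 P [562.8 280.1 152.5] h 89.0 F [ 0.37 -1.32 -0.91] w 59.8 g 0.0 tilt [ 0.001  0.003 -1.   ]
shift [-336.8  -33.7    1.9] rows 6 each [-56.1  -5.6   0.3] | turn 83.7 rows 8 each 10.46
```

```bash
python3 -m pendant '[[[-56,-5.6,0],[0,0,0],60],[[-56,-5.6,0],[0,0,0],60],[[-56,-5.6,0],[0,0,0],60],[[-56,-5.6,0],[0,0,0],60],[[-56,-5.6,0],[0,0,0],60],[[-56,-5.6,0],[0,0,0],60],[[0,0,0],[0,0,10.5],60],[[0,0,0],[0,0,10.5],60],[[0,0,0],[0,0,10.5],60],[[0,0,0],[0,0,10.5],60]]'
python3 -m pendant '[[[0,0,0],[0,0,10.5],60],[[0,0,0],[0,0,10.5],60],[[0,0,0],[0,0,10.5],60],[[0,0,0],[0,0,10],60],[[0,0,0],[0,0,0],60]]'
python3 - <<'E'
from h import *
p,w=wt()
for t in w: print('w',np.round(t['c']),np.round(t['s']),round(t['yaw'],1),np.round(t['px']))
p=pic('top')
for t in tins(p,(110,160,372,328)): print(np.round(t['c']),np.round(t['s']),round(t['yaw'],1),np.round(t['px']))
E
python3 go.py '[[523,-56,9,5.3]]'
```

```text
t: 21.42
eef_pos: [0.5203, -0.0555, 0.148]
orientation: [[0.687, 0.726, -0.005], [0.726, -0.687, 0.001], [-0.003, -0.004, -1.0]]
force: [-0.3, -0.7, 0.6]
gripper_width: 0.0602
grasp_force: 0.0
t: 22.05
eef_pos: [0.5205, -0.0554, 0.1484]
orientation: [[0.995, 0.097, -0.004], [0.097, -0.995, 0.001], [-0.004, -0.001, -1.0]]
force: [-0.2, -0.2, 0.4]
gripper_width: 0.0601
grasp_force: 0.0
w [ 338. -137.] [ 50. 110.] -84.3 [396. 455.]
w [339. -36.] [46. 72.] 81.8 [282. 448.]
w [319.  25.] [20. 59.] -13.3 [204. 457.]
w [447.  43.] [25. 47.] -31.2 [186. 324.]
w [443. -77.] [36. 53.] 18.1 [339. 339.]
w [532. -56.] [37. 43.] 5.6 [325. 224.]
w [ 564. -178.] [142. 234.] 7.8 [496. 110.]
w [525. 109.] [105. 250.] -9.2 [ 56. 191.]
[362. 199.] [19. 22.] -25.4 [201. 323.]
[497.  30.] [18. 25.] 76.8 [288. 256.]
[504. 283.] [36. 54.] -1.2 [161. 251.]
[562. 283.] [36. 54.] -89.2 [162. 222.]
[618. 282.] [36. 52.] 0.8 [163. 194.]
t 22.15 P [521.1 -55.5 149.2] h 5.6 F [-0.42 -0.04 -0.79] w 60.0 g 0.0 tilt [-0.003 -0.001 -1.   ]
shift [  2.2   0.8 140.2] rows 3 each [ 0.7  0.3 46.7] | turn 0.3 rows 1 each 0.34
```

Three tins sit neatly in the bin. Grasping the next one.

```bash
python3 -m pendant '[[[1,1,50],[0,0,0],60],[[0,0,50],[0,0,0],60],[[0,0,25],[0,0,0],60],[[0,0,16],[0,0,0],60],[[0,0,0],[0,0,0],60],[[0,0,0],[0,0,0],34],[[0,0,0],[0,0,0],34],[[0,0,0],[0,0,0],34],[[0,0,0],[0,0,0],34]]' 50
python3 -m pendant '[[[0,0,-40],[0,0,0],34],[[0,0,-50],[0,0,0],34],[[0,0,-50],[0,0,0],34],[[0,0,-60],[0,0,0],34],[[0,0,0],[0,0,0],34],[[0,0,0],[0,0,0],34],[[0,0,0],[0,0,0],34],[[0,0,0],[0,0,0],34]]'
python3 go.py '[[519,-277,210,96.4]]'
```

```text
t: 23.28
eef_pos: [0.5244, -0.0565, 0.0112]
orientation: [[0.995, 0.095, 0.002], [0.095, -0.995, -0.0], [0.002, 0.0, -1.0]]
force: [-0.6, 0.6, 6.2]
gripper_width: 0.0377
grasp_force: 50.0
t: 24.28
eef_pos: [0.5218, -0.0563, 0.2073]
orientation: [[0.995, 0.095, -0.004], [0.095, -0.995, 0.001], [-0.004, -0.001, -1.0]]
force: [-0.0, -0.3, -4.7]
gripper_width: 0.0377
grasp_force: 50.0
t 24.27 P [521.8 -56.3 207.3] h 5.5 F [-0.01 -0.33 -4.72] w 37.7 g 50.0 tilt [-0.004 -0.001 -1.   ]
shift [-23.8 219.4  -2.8] rows 4 each [-5.9 54.9 -0.7] | turn -90.9 rows 9 each -10.1
```

-4.7 N: full. It goes to the carton's far slot (+63 mm).

```bash
python3 go.py '[[581.5,-270,210,96.4],[581.5,-270,11,96.4]]'
```

```text
t 24.27 P [521.8 -56.3 207.3] h 5.5 F [-0.01 -0.33 -4.72] w 37.7 g 50.0 tilt [-0.004 -0.001 -1.   ]
shift [ 39.1 218.4  -3.1] rows 4 each [ 9.8 54.6 -0.8] | turn -90.9 rows 9 each -10.1
shift [  0.9   0.2 199. ] rows 4 each [ 0.2  0.1 49.7] | turn -0.0 rows 0 each -0.0
```

```bash
python3 -m pendant '[[[10,54,0],[0,0,0],34],[[10,54,0],[0,0,0],34],[[10,54,0],[0,0,0],34],[[9,56,0],[0,0,0],34],[[0,0,0],[0,0,-10.1],34],[[0,0,0],[0,0,-10.1],34],[[0,0,0],[0,0,-10.1],34],[[0,0,0],[0,0,-10.1],34],[[0,0,0],[0,0,-10.1],34],[[0,0,0],[0,0,-10.1],34]]'
python3 -m pendant '[[[0,0,0],[0,0,-10.1],34],[[0,0,0],[0,0,-10.1],34],[[0,0,0],[0,0,-10.1],34],[[0,0,0],[0,0,0],34],[[0,0,0],[0,0,0],34]]'
python3 -c "
from h import *
pic('top','t3.png')"
python3 go.py '[[581.5,-270,80,96.4]]'
```

```text
t: 25.52
eef_pos: [0.5822, -0.2695, 0.2079]
orientation: [[0.401, 0.916, -0.003], [0.916, -0.401, 0.001], [0.0, -0.003, -1.0]]
force: [-0.2, -0.7, -4.7]
gripper_width: 0.0374
grasp_force: 50.0
t: 26.15
eef_pos: [0.5825, -0.2697, 0.2089]
orientation: [[-0.108, 0.994, -0.001], [0.994, 0.108, 0.001], [0.001, -0.001, -1.0]]
force: [0.4, -0.2, -4.5]
gripper_width: 0.0379
grasp_force: 50.0
t 26.2 P [ 582.6 -269.7  209.1] h 96.2 F [ 1.04 -0.25 -3.88] w 37.8 g 50.0 tilt [ 0.001 -0.001 -1.   ]
shift [ -0.2  -1.  129.1] rows 3 each [-0.1 -0.3 43. ] | turn -0.2 rows 1 each -0.17
```

View pics/t3.png

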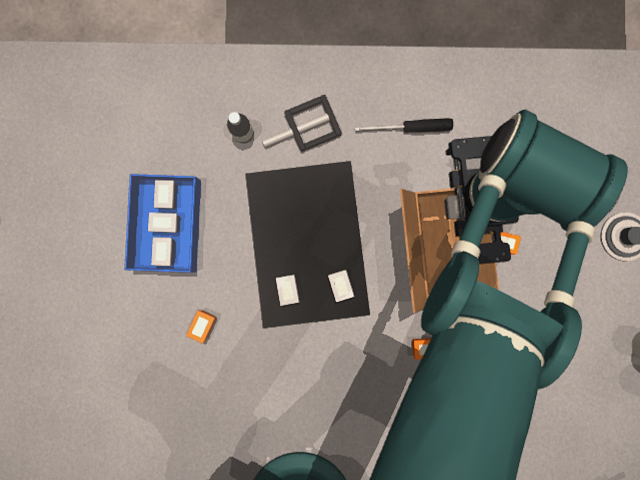

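```bash
python3 -m pendant '[[[0,-3,50],[0,0,0],34],[[0,0,50],[0,0,0],34],[[0,0,40],[0,0,0],34],[[0,0,0],[0,0,0],34],[[0,0,0],[0,0,0],34]]'
python3 go.py '[[581.5,-270,14,96.4]]'
```

```text
t: 26.82
eef_pos: [0.581, -0.2707, 0.0714]
orientation: [[-0.11, 0.994, 0.002], [0.994, 0.11, -0.001], [-0.001, 0.002, -1.0]]
force: [0.4, -0.8, -4.0]
gripper_width: 0.0377
grasp_force: 50.0
t 26.82 P [ 581.  -270.7   71.4] h 96.3 F [ 0.43 -0.81 -4.  ] w 37.7 g 50.0 tilt [-0.001  0.002 -1.   ]
shift [ 0.7  0.5 57.4] rows 1 each [ 0.7  0.5 57.4] | turn -0.1 rows 1 each -0.08
```

```bash
python3 -m pendant '[[[0,0,30],[0,0,0],34],[[0,0,20],[0,0,0],34],[[0,0,7],[0,0,0],34],[[0,0,0],[0,0,0],34],[[0,0,0],[0,0,0],34]]'
python3 go.py
python3 -m pendant '[[[0,0,0],[0,0,0],43],[[0,0,0],[0,0,0],43]]'
python3 -m pendant '[[[0,0,-40],[0,0,0],43],[[0,0,-40],[0,0,0],43],[[0,0,-60],[0,0,0],60],[[0,0,-10],[0,0,0],60],[[0,0,0],[0,0,0],60]]'
python3 go.py '[[440,-75.5,170,18.3]]'
```

```text
t: 27.45
eef_pos: [0.5806, -0.2705, 0.0138]
orientation: [[-0.111, 0.994, 0.001], [0.994, 0.111, -0.001], [-0.001, 0.001, -1.0]]
force: [0.3, 0.2, -4.1]
gripper_width: 0.0375
grasp_force: 50.0
t 27.45 P [ 580.6 -270.5   13.8] h 96.4 F [ 0.32  0.2  -4.07] w 37.5 g 50.0 tilt [-0.001  0.001 -1.   ]
t: 27.7
eef_pos: [0.5809, -0.2707, 0.0142]
orientation: [[-0.111, 0.994, 0.002], [0.994, 0.111, -0.001], [-0.001, 0.002, -1.0]]
force: [-0.3, 0.7, 0.3]
gripper_width: 0.0433
grasp_force: 0.0
t: 28.32
eef_pos: [0.5806, -0.2705, 0.1644]
orientation: [[-0.111, 0.994, 0.003], [0.994, 0.111, -0.001], [-0.002, 0.003, -1.0]]
force: [0.6, 0.4, -0.4]
gripper_width: 0.0596
grasp_force: 0.0
t 28.32 P [ 580.6 -270.5  164.4] h 96.4 F [ 0.59  0.42 -0.42] w 59.6 g 0.0 tilt [-0.002  0.003 -1.   ]
shift [ 209.4 -118.1   -6.3] rows 5 each [ 41.9 -23.6  -1.3] | turn 78.1 rows 8 each 9.76
```

```bash
python3 -m pendant '[[[0,0,-30],[0,0,0],60],[[42,-24,0],[0,0,0],60],[[42,-24,0],[0,0,0],60],[[42,-24,0],[0,0,0],60],[[42,-24,0],[0,0,0],60],[[42,-22,0],[0,0,0],60],[[0,0,0],[0,0,9.8],60],[[0,0,0],[0,0,9.8],60],[[0,0,0],[0,0,9.8],60],[[0,0,0],[0,0,9.8],60]]'
python3 -m pendant '[[[0,0,40],[0,0,9.8],60],[[0,0,0],[0,0,9.8],60],[[0,0,0],[0,0,9.8],60],[[0,0,0],[0,0,9.5],60],[[0,0,0],[0,0,0],60],[[0,0,0],[0,0,0],60]]'
python3 - <<'E'
from h import *
p,w=wt()
for t in w: print('w',np.round(t['c']),np.round(t['s']),round(t['yaw'],1),np.round(t['px']))
p=pic('top')
for t in tins(p,(110,160,510,328)): print(np.round(t['c']),np.round(t['s']),round(t['yaw'],1),np.round(t['px']))
E
python3 go.py '[[440,-75.5,11,18.3]]'
```

```text
t: 29.58
eef_pos: [0.4376, -0.0741, 0.1902]
orientation: [[0.547, 0.837, -0.005], [0.837, -0.547, 0.001], [-0.002, -0.004, -1.0]]
force: [-0.2, 0.3, 0.2]
gripper_width: 0.0603
grasp_force: 0.0
t: 30.32
eef_pos: [0.4383, -0.0743, 0.1515]
orientation: [[0.949, 0.316, -0.002], [0.316, -0.949, 0.001], [-0.002, -0.001, -1.0]]
force: [-0.9, -0.8, -0.0]
gripper_width: 0.0602
grasp_force: 0.0
w [ 265. -165.] [ 50. 177.] -71.6 [363. 455.]
w [249. -57.] [41. 47.] 78.4 [234. 442.]
w [311. -70.] [34. 44.] 83.2 [264. 378.]
w [ 400. -220.] [32. 37.] 56.6 [480. 345.]
w [ 363. -135.] [72. 74.] -71.6 [374. 361.]
w [447. -75.] [37. 45.] 18.4 [328. 225.]
w [433.  29.] [37. 55.] 11.0 [175. 199.]
w [ 529. -143.] [105. 227.] -8.3 [485. 113.]
w [400.  90.] [161. 261.] 18.4 [ 67. 193.]
[362. 199.] [19. 23.] -25.4 [201. 323.]
[431.  31.] [36. 53.] 10.2 [284. 285.]
[504. 283.] [36. 54.] -1.2 [161. 251.]
[ 533. -398.] [19. 27.] 76.7 [503. 241.]
[562. 283.] [36. 54.] -89.2 [162. 222.]
[ 579. -270.] [36. 54.] -83.5 [439. 218.]
[618. 282.] [36. 52.] 0.8 [163. 194.]
t 30.43 P [438.8 -74.4 152.2] h 18.4 F [-0.03  0.97 -0.3 ] w 60.3 g 0.0 tilt [-0.001 -0.001 -1.   ]
shift [  0.9   1.5 141.2] rows 3 each [ 0.3  0.5 47.1] | turn 0.1 rows 1 each 0.06
```

```bash
python3 -m pendant '[[[1,1,50],[0,0,0],60],[[0,0,50],[0,0,0],60],[[0,0,25],[0,0,0],60],[[0,0,17],[0,0,0],60],[[0,0,0],[0,0,0],60],[[0,0,0],[0,0,0],34],[[0,0,0],[0,0,0],34],[[0,0,0],[0,0,0],34],[[0,0,0],[0,0,0],34]]' 50
python3 -m pendant '[[[0,0,-40],[0,0,0],34],[[0,0,-50],[0,0,0],34],[[0,0,-50],[0,0,0],34],[[0,0,-60],[0,0,0],34],[[0,0,0],[0,0,0],34],[[0,0,0],[0,0,0],34],[[0,0,0],[0,0,0],34],[[0,0,0],[0,0,0],34]]'
python3 go.py '[[456,-284,210,96.4]]'
```

```text
t: 31.55
eef_pos: [0.4416, -0.0755, 0.0119]
orientation: [[0.95, 0.313, 0.002], [0.313, -0.95, -0.001], [0.002, 0.001, -1.0]]
force: [-0.7, -1.0, 5.9]
gripper_width: 0.0377
grasp_force: 50.0
t: 32.55
eef_pos: [0.4391, -0.0748, 0.2085]
orientation: [[0.95, 0.313, -0.004], [0.313, -0.95, 0.001], [-0.004, -0.002, -1.0]]
force: [0.2, -0.3, -3.3]
gripper_width: 0.0372
grasp_force: 50.0
t 32.55 P [439.1 -74.8 208.5] h 18.3 F [ 0.15 -0.25 -3.3 ] w 37.2 g 50.0 tilt [-0.004 -0.002 -1.   ]
shift [-49.5 203.9  -1.8] rows 4 each [-12.4  51.   -0.4] | turn -78.1 rows 8 each -9.77
```

-3.3 N: full. It goes to the near slot.

```bash
python3 -m pendant '[[[-12,51,0],[0,0,0],34],[[-12,51,0],[0,0,0],34],[[-12,51,0],[0,0,0],34],[[-13,51,0],[0,0,0],34],[[0,0,0],[0,0,-9.8],34],[[0,0,0],[0,0,-9.8],34],[[0,0,0],[0,0,-9.8],34],[[0,0,0],[0,0,-9.8],34],[[0,0,0],[0,0,-9.8],34],[[0,0,0],[0,0,-9.8],34]]'
python3 -m pendant '[[[0,0,0],[0,0,-9.8],34],[[0,0,0],[0,0,-9.8],34],[[0,0,0],[0,0,0],34],[[0,0,0],[0,0,0],34]]'
python3 go.py '[[457,-284,80,96.4]]'
```

```text
t: 33.8
eef_pos: [0.4574, -0.2839, 0.2092]
orientation: [[0.219, 0.976, -0.002], [0.976, -0.219, 0.002], [0.001, -0.002, -1.0]]
force: [-0.1, 0.5, -3.8]
gripper_width: 0.0375
grasp_force: 50.0
t: 34.3
eef_pos: [0.4577, -0.284, 0.21]
orientation: [[-0.113, 0.994, -0.001], [0.994, 0.113, 0.001], [0.001, -0.001, -1.0]]
force: [-0.2, -0.3, -4.4]
gripper_width: 0.0371
grasp_force: 50.0
t 34.3 P [ 457.7 -284.   210. ] h 96.5 F [-0.22 -0.3  -4.38] w 37.1 g 50.0 tilt [ 0.001 -0.001 -1.   ]
shift [ -0.   -0.5 130. ] rows 3 each [-0.  -0.2 43.3] | turn 0.1 rows 1 each 0.1
```

```bash
python3 -m pendant '[[[0,-2,50],[0,0,0],34],[[0,0,50],[0,0,0],34],[[0,0,40],[0,0,0],34],[[0,0,30],[0,0,0],34],[[0,0,20],[0,0,0],34],[[0,0,5],[0,0,0],34],[[0,0,0],[0,0,0],34],[[0,0,0],[0,0,0],34]]'
python3 go.py
python3 -m pendant '[[[0,0,0],[0,0,0],43],[[0,0,0],[0,0,0],43]]'
python3 -m pendant '[[[0,0,-40],[0,0,0],43],[[0,0,-40],[0,0,0],43],[[0,0,-60],[0,0,0],60],[[0,0,-40],[0,0,0],60],[[0,0,0],[0,0,0],60]]'
python3 go.py '[[430,30.5,180,10.6]]'
```

```text
t: 35.3
eef_pos: [0.457, -0.2852, 0.017]
orientation: [[-0.116, 0.993, 0.002], [0.993, 0.116, -0.001], [-0.002, 0.002, -1.0]]
force: [0.1, 0.6, -4.0]
gripper_width: 0.0379
grasp_force: 50.0
t 35.3 P [ 457.  -285.2   17. ] h 96.6 F [ 0.1   0.64 -3.96] w 37.9 g 50.0 tilt [-0.002  0.002 -1.   ]
t: 35.55
eef_pos: [0.4571, -0.2853, 0.0173]
orientation: [[-0.116, 0.993, 0.002], [0.993, 0.116, -0.002], [-0.002, 0.002, -1.0]]
force: [-0.1, 0.1, 0.4]
gripper_width: 0.0429
grasp_force: 0.0
t: 36.17
eef_pos: [0.4588, -0.2864, 0.2014]
orientation: [[-0.116, 0.993, 0.009], [0.993, 0.116, -0.006], [-0.007, 0.008, -1.0]]
force: [0.1, 0.4, -0.3]
gripper_width: 0.0597
grasp_force: 0.0
t 36.17 P [ 458.8 -286.4  201.4] h 96.7 F [ 0.14  0.37 -0.32] w 59.7 g 0.0 tilt [-0.007  0.008 -1.   ]
shift [318.2   8.   19.3] rows 6 each [53.   1.3  3.2] | turn 86.1 rows 9 each 9.56
```

```bash
python3 -m pendant '[[[53,1.3,0],[0,0,0],60],[[53,1.3,0],[0,0,0],60],[[53,1.3,0],[0,0,0],60],[[53,1.3,0],[0,0,0],60],[[53,1.3,0],[0,0,0],60],[[53,1.3,0],[0,0,0],60],[[0,0,20],[0,0,9.6],60],[[0,0,20],[0,0,9.6],60],[[0,0,10],[0,0,9.6],60],[[0,0,0],[0,0,9.6],60]]'
python3 -m pendant '[[[0,0,0],[0,0,9.6],60],[[0,0,0],[0,0,9.6],60],[[0,0,0],[0,0,9.6],60],[[0,0,0],[0,0,9.6],60],[[0,0,0],[0,0,9.3],60],[[0,0,0],[0,0,0],60],[[0,0,0],[0,0,0],60]]'
python3 - <<'E'
from h import *
p,w=wt()
for t in w: print('w',np.round(t['c']),np.round(t['s']),round(t['yaw'],1),np.round(t['px']))
p=pic('top')
for t in tins(p,(110,160,510,328)): print(np.round(t['c']),np.round(t['s']),round(t['yaw'],1),np.round(t['px']))
E
python3 go.py '[[429.5,30.5,11,10.6]]'
```

```text
t: 37.42
eef_pos: [0.4247, 0.0324, 0.1432]
orientation: [[0.531, 0.848, -0.005], [0.848, -0.531, -0.0], [-0.003, -0.004, -1.0]]
force: [-0.4, 0.4, 0.4]
gripper_width: 0.06
grasp_force: 0.0
t: 38.3
eef_pos: [0.4263, 0.0323, 0.1452]
orientation: [[0.983, 0.186, -0.001], [0.186, -0.983, -0.0], [-0.001, -0.0, -1.0]]
force: [-0.4, 0.2, -0.6]
gripper_width: 0.0603
grasp_force: 0.0
w [255. -63.] [ 49. 107.] -79.3 [396. 455.]
w [240.  35.] [46. 75.] -81.8 [280. 450.]
w [223.  93.] [20. 58.] -8.2 [204. 458.]
w [312.  38.] [20. 69.] -79.3 [283. 382.]
w [350. -31.] [43. 68.] 10.7 [385. 364.]
w [439.  31.] [37. 43.] 10.9 [328. 224.]
w [ 456. -107.] [141. 269.] 25.0 [579. 196.]
w [416. 165.] [163. 296.] -4.0 [127. 181.]
[ 455. -285.] [36. 54.] -83.2 [446. 280.]
[504. 283.] [36. 54.] -1.2 [161. 251.]
[ 533. -398.] [19. 27.] 76.7 [503. 241.]
[562. 283.] [36. 54.] -89.2 [162. 222.]
[ 579. -270.] [36. 54.] -83.5 [439. 218.]
[618. 282.] [36. 52.] 0.8 [163. 194.]
t 38.4 P [426.6  32.3 145.5] h 10.7 F [-0.09  0.79 -0.37] w 59.9 g 0.0 tilt [-0.001 -0.    -1.   ]
shift [  2.6   2.3 134.5] rows 3 each [ 0.9  0.8 44.8] | turn 0.1 rows 1 each 0.06
```

```bash
python3 -m pendant '[[[3,1.5,50],[0,0,0],60],[[0,0,50],[0,0,0],60],[[0,0,20],[0,0,0],60],[[0,0,14],[0,0,0],60],[[0,0,0],[0,0,0],60],[[0,0,0],[0,0,0],34],[[0,0,0],[0,0,0],34],[[0,0,0],[0,0,0],34],[[0,0,0],[0,0,0],34]]' 50
python3 -m pendant '[[[0,0,-40],[0,0,0],34],[[0,0,-50],[0,0,0],34],[[0,0,-50],[0,0,0],34],[[0,0,-60],[0,0,0],34],[[0,0,0],[0,0,0],34],[[0,0,0],[0,0,0],34],[[0,0,0],[0,0,0],34],[[0,0,0],[0,0,0],34]]'
python3 go.py '[[517.5,-277.5,210,96.4]]'
```

```text
t: 39.52
eef_pos: [0.4312, 0.0312, 0.0129]
orientation: [[0.983, 0.183, 0.002], [0.183, -0.983, -0.0], [0.002, 0.001, -1.0]]
force: [-0.3, -1.0, 5.8]
gripper_width: 0.0376
grasp_force: 50.0
t: 40.52
eef_pos: [0.4286, 0.0314, 0.2095]
orientation: [[0.983, 0.183, -0.004], [0.183, -0.983, 0.0], [-0.004, -0.001, -1.0]]
force: [-0.3, 0.0, -3.7]
gripper_width: 0.0376
grasp_force: 50.0
t 40.52 P [428.6  31.4 209.5] h 10.6 F [-0.29  0.   -3.67] w 37.6 g 50.0 tilt [-0.004 -0.001 -1.   ]
shift [ 30.8 319.9  -0.8] rows 6 each [ 5.1 53.3 -0.1] | turn -85.8 rows 9 each -9.54
```

Full (-3.7 N). It goes to the middle slot.

```bash
python3 -m pendant '[[[5,53,0],[0,0,0],34],[[5,53,0],[0,0,0],34],[[5,53,0],[0,0,0],34],[[5,53,0],[0,0,0],34],[[5,53,0],[0,0,0],34],[[5,53,0],[0,0,0],34],[[0,0,0],[0,0,-9.5],34],[[0,0,0],[0,0,-9.5],34],[[0,0,0],[0,0,-9.5],34],[[0,0,0],[0,0,-9.5],34]]'
python3 -m pendant '[[[0,0,0],[0,0,-9.5],34],[[0,0,0],[0,0,-9.5],34],[[0,0,0],[0,0,-9.6],34],[[0,0,0],[0,0,-9.6],34],[[0,0,0],[0,0,-9.6],34],[[0,0,0],[0,0,0],34],[[0,0,0],[0,0,0],34]]'
python3 go.py '[[517.5,-277.5,80,96.4]]'
```

```text
t: 41.78
eef_pos: [0.5172, -0.2755, 0.21]
orientation: [[0.658, 0.753, -0.003], [0.753, -0.658, 0.002], [-0.0, -0.003, -1.0]]
force: [-0.4, -0.5, -3.0]
gripper_width: 0.0378
grasp_force: 50.0
t: 42.65
eef_pos: [0.5175, -0.2756, 0.2109]
orientation: [[-0.108, 0.994, -0.001], [0.994, 0.108, 0.001], [0.001, -0.001, -1.0]]
force: [-1.1, 0.7, -4.3]
gripper_width: 0.0381
grasp_force: 50.0
t 42.65 P [ 517.5 -275.6  210.9] h 96.2 F [-1.06  0.71 -4.27] w 38.1 g 50.0 tilt [ 0.001 -0.001 -1.   ]
shift [-2.000e+00 -1.000e-01  1.309e+02] rows 3 each [-0.7 -0.  43.6] | turn -0.2 rows 1 each -0.2
```

```bash
python3 -m pendant '[[[-1,-1,50],[0,0,-0.2],34],[[0,0,50],[0,0,0],34],[[0,0,40],[0,0,0],34],[[0,0,10],[0,0,0],34],[[0,0,0],[0,0,0],34]]'
python3 go.py '[[517.5,-277.5,16,96.4]]'
```

```text
t: 43.28
eef_pos: [0.517, -0.2769, 0.0618]
orientation: [[-0.113, 0.994, -0.001], [0.994, 0.113, 0.0], [0.0, -0.001, -1.0]]
force: [-0.6, -0.4, -3.6]
gripper_width: 0.0371
grasp_force: 50.0
t 43.27 P [ 517.  -276.9   61.8] h 96.5 F [-0.57 -0.35 -3.55] w 37.1 g 50.0 tilt [ 0.    -0.001 -1.   ]
shift [-0.7  0.5 45.8] rows 1 each [-0.7  0.5 45.8] | turn 0.1 rows 1 each 0.11
```

```bash
python3 -m pendant '[[[0,0.5,20],[0,0,0],34],[[0,0,15],[0,0,0],34],[[0,0,10],[0,0,0],34],[[0,0,0],[0,0,0],34],[[0,0,0],[0,0,0],34]]'
python3 go.py
python3 -m pendant '[[[0,0,0],[0,0,0],43],[[0,0,0],[0,0,0],43]]'
python3 -m pendant '[[[0,0,-40],[0,0,0],43],[[0,0,-40],[0,0,0],43],[[0,0,-60],[0,0,0],60],[[0,0,-60],[0,0,0],20],[[0,0,0],[0,0,0],0],[[0,0,0],[0,0,0],0]]'
python3 go.py
```

```text
t: 43.9
eef_pos: [0.5177, -0.2769, 0.017]
orientation: [[-0.114, 0.993, 0.0], [0.993, 0.114, -0.0], [-0.0, 0.0, -1.0]]
force: [-0.7, -0.7, -4.3]
gripper_width: 0.0374
grasp_force: 50.0
t 43.9 P [ 517.7 -276.9   17. ] h 96.6 F [-0.71 -0.66 -4.31] w 37.4 g 50.0 tilt [-0.  0. -1.]
t: 44.15
eef_pos: [0.5185, -0.2775, 0.0181]
orientation: [[-0.114, 0.993, 0.002], [0.993, 0.114, -0.001], [-0.002, 0.002, -1.0]]
force: [-0.7, -0.5, 0.1]
gripper_width: 0.0432
grasp_force: 0.0
t: 44.9
eef_pos: [0.5175, -0.2768, 0.2173]
orientation: [[-0.114, 0.993, 0.001], [0.993, 0.114, -0.001], [-0.001, 0.001, -1.0]]
force: [-0.3, -0.5, -0.1]
gripper_width: 0.0254
grasp_force: 0.0
t 44.9 P [ 517.5 -276.8  217.3] h 96.6 F [-0.26 -0.47 -0.13] w 25.4 g 0.0 tilt [-0.001  0.001 -1.   ]
```

All six are placed. Next is the narrow flap: closed fingers go outside it and push it over.

```bash
python3 -m pendant '[[[-58,0,0],[0,0,0.2],0],[[-57,0,0],[0,0,0],0],[[0,0,0],[0,0,0],0]]'
python3 - <<'E'
from h import *
p=pic('top','t5.png')
for t in tins(p,(110,160,510,328)): print(np.round(t['c']),np.round(t['s']),round(t['yaw'],1),np.round(t['px']))
E
python3 -m pendant '[[[0,0,50],[0,0,0],0],[[0,0,50],[0,0,0],0],[[0,0,27],[0,0,0],0],[[0,0,0],[0,0,0],0]]'
python3 go.py
```

```text
t: 45.28
eef_pos: [0.529, -0.3936, 0.2133]
orientation: [[-0.107, 0.994, -0.004], [0.994, 0.107, 0.002], [0.002, -0.003, -1.0]]
force: [-0.0, 1.1, -0.1]
gripper_width: 0.0004
grasp_force: 0.0
[362. 199.] [19. 23.] -25.4 [201. 323.]
[ 455. -284.] [36. 54.] -83.5 [446. 280.]
[ 516. -276.] [36. 54.] -84.0 [442. 249.]
[504. 283.] [36. 54.] -1.2 [161. 251.]
[562. 283.] [36. 54.] -89.2 [162. 222.]
[ 579. -270.] [36. 54.] -83.5 [439. 218.]
[618. 282.] [36. 52.] 0.8 [163. 194.]
t: 45.82
eef_pos: [0.5274, -0.3874, 0.0852]
orientation: [[-0.112, 0.994, -0.007], [0.994, 0.112, 0.006], [0.007, -0.007, -1.0]]
force: [0.6, 0.4, -0.1]
gripper_width: 0.0007
grasp_force: 0.0
t 45.83 P [ 527.4 -387.4   85.2] h 96.4 F [ 0.59  0.37 -0.09] w 0.7 g 0.0 tilt [ 0.007 -0.007 -1.   ]
```

View pics/t5.png

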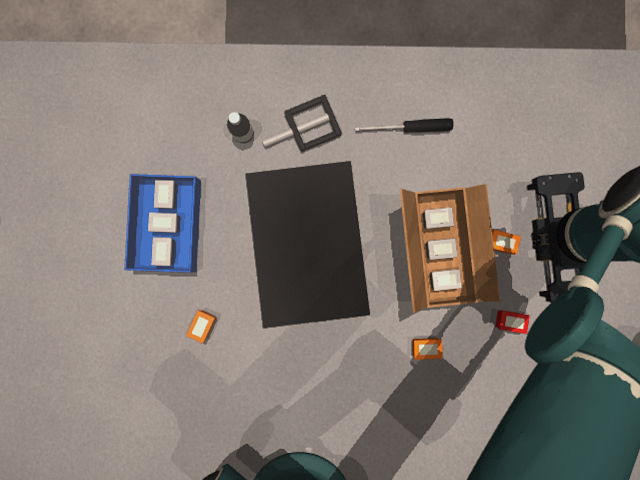

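The three full tins stand side by side in the carton at (439,218), (442,249) and (446,280). The three empties are in the bin, and both flaps are open. Pushing the narrow flap over.

```bash
python3 -m pendant '[[[18,0,-4],[0,0,0],0],[[15,0,0],[0,0,0],0],[[15,0,0],[0,0,0],0],[[15,0,0],[0,0,0],0],[[15,0,0],[0,0,0],0],[[0,0,0],[0,0,0],0]]'
python3 go.py
python3 -m pendant '[[[5,0,5],[0,0,0],0],[[4,0,5],[0,0,0],0],[[3,0,4],[0,0,0],0],[[0,0,0],[0,0,0],0]]'
python3 go.py
```

```text
t: 46.58
eef_pos: [0.5212, -0.3118, 0.0935]
orientation: [[-0.112, 0.994, -0.001], [0.994, 0.112, 0.001], [0.001, -0.001, -1.0]]
force: [-0.2, -0.5, 0.2]
gripper_width: 0.0002
grasp_force: 0.0
t 46.58 P [ 521.2 -311.8   93.5] h 96.4 F [-0.16 -0.45  0.19] w 0.2 g 0.0 tilt [ 0.001 -0.001 -1.   ]
t: 47.08
eef_pos: [0.5198, -0.3012, 0.0789]
orientation: [[-0.111, 0.994, -0.001], [0.994, 0.111, 0.001], [0.001, -0.001, -1.0]]
force: [-0.5, -1.6, 1.8]
gripper_width: 0.0003
grasp_force: 0.0
t 47.08 P [ 519.8 -301.2   78.9] h 96.4 F [-0.46 -1.56  1.75] w 0.3 g 0.0 tilt [ 0.001 -0.001 -1.   ]
```

```bash
python3 -m pendant '[[[2,0,4],[0,0,0],0],[[0,0,3],[0,0,0],0],[[0,0,0],[0,0,0],0]]'; python3 -m pendant '[[[0,0,3],[0,0,0],0],[[0,0,0],[0,0,0],0]]';python3 -m pendant '[[[0,0,2],[0,0,0],0],[[0,0,0],[0,0,0],0]]'
```

```text
t: 47.45
eef_pos: [0.5199, -0.2995, 0.0724]
orientation: [[-0.111, 0.994, -0.001], [0.994, 0.111, 0.0], [0.0, -0.001, -1.0]]
force: [-0.4, -0.3, -0.5]
gripper_width: 0.0004
grasp_force: 0.0
t: 47.7
eef_pos: [0.5204, -0.2997, 0.0704]
orientation: [[-0.111, 0.994, 0.0], [0.994, 0.111, -0.0], [-0.0, 0.0, -1.0]]
force: [-1.7, 0.5, 3.5]
gripper_width: 0.0005
grasp_force: 2.1
t: 47.95
eef_pos: [0.5204, -0.2998, 0.0703]
orientation: [[-0.111, 0.994, 0.0], [0.994, 0.111, -0.0], [-0.0, 0.0, -1.0]]
force: [-5.7, 3.6, 14.7]
gripper_width: 0.0002
grasp_force: 7.5
```

The narrow flap is flat (firm contact at z = 70 mm). Retracting, then going round outside the wide flap.

```bash
python3 -m pendant '[[[0,0,-40],[0,0,0],0],[[0,0,-60],[0,0,0],0],[[0,0,-55],[0,0,0],0],[[56,0,0],[0,0,0],0],[[56,0,0],[0,0,0],0],[[55,0,0],[0,0,0],0],[[0,0,0],[0,0,0],0]]'
python3 -m pendant '[[[0,0,45],[0,0,0],0],[[0,0,45],[0,0,0],0],[[0,0,15],[0,0,0],0],[[0,0,0],[0,0,0],0]]'
python3 -c "
from h import *
pic('scene','s6.png')"
python3 go.py
```

```text
t: 48.82
eef_pos: [0.501, -0.1307, 0.2225]
orientation: [[-0.115, 0.993, -0.0], [0.993, 0.115, 0.001], [0.001, -0.0, -1.0]]
force: [0.4, -0.9, 0.6]
gripper_width: 0.0003
grasp_force: 0.0
t: 49.32
eef_pos: [0.5011, -0.1342, 0.1169]
orientation: [[-0.11, 0.994, -0.002], [0.994, 0.11, 0.001], [0.001, -0.002, -1.0]]
force: [-0.0, -0.7, -0.1]
gripper_width: 0.0003
grasp_force: 0.0
t 49.38 P [ 502.3 -134.4  118.4] h 96.3 F [-0.03  0.32  0.18] w 0.7 g 0.0 tilt [-0.  0. -1.]
```

View pics/s6.png

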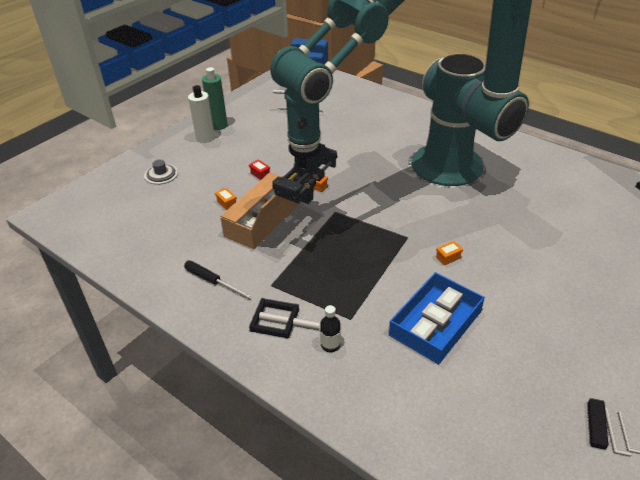

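The scene shows the narrow flap folded, the wide flap upright at about (290,200) behind the gripper, and the empties in the bin. Pushing the wide flap over.

```bash
python3 -m pendant '[[[-30,0,0],[0,0,0],0],[[-20,0,0],[0,0,0],0],[[-19,0,0],[0,0,0],0],[[-19,0,0],[0,0,0],0],[[-19,0,0],[0,0,0],0],[[-19,0,0],[0,0,0],0],[[0,0,0],[0,0,0],0]]'
python3 -m pendant '[[[-5,0,10],[0,0,0],0],[[-5,0,10],[0,0,0],0],[[-4,0,8],[0,0,0],0],[[-2,0,6],[0,0,0],0],[[0,0,0],[0,0,0],0]]'
python3 go.py
```

```text
t: 50.25
eef_pos: [0.5158, -0.2605, 0.1178]
orientation: [[-0.109, 0.994, 0.0], [0.994, 0.109, -0.0], [-0.0, 0.0, -1.0]]
force: [0.5, 0.4, 0.1]
gripper_width: -0.0002
grasp_force: 0.0
t: 50.88
eef_pos: [0.5169, -0.2745, 0.0829]
orientation: [[-0.111, 0.994, -0.001], [0.994, 0.111, 0.001], [0.001, -0.001, -1.0]]
force: [0.1, 0.2, 0.1]
gripper_width: 0.0003
grasp_force: 0.0
t 50.88 P [ 516.9 -274.5   82.9] h 96.4 F [0.09 0.24 0.06] w 0.3 g 0.0 tilt [ 0.001 -0.001 -1.   ]
```

```bash
python3 -m pendant '[[[0,0,4],[0,0,0],0],[[0,0,3],[0,0,0],0],[[0,0,0],[0,0,0],0]]'; python3 -m pendant '[[[0,0,2],[0,0,0],0],[[0,0,0],[0,0,0],0]]' |grep -E 'eef|^force'; python3 -m pendant '[[[0,0,1.5],[0,0,0],0],[[0,0,0],[0,0,0],0]]'|grep -E 'eef|^force'
```

```text
t: 51.25
eef_pos: [0.5173, -0.2747, 0.0767]
orientation: [[-0.111, 0.994, -0.0], [0.994, 0.111, 0.0], [0.0, -0.0, -1.0]]
force: [0.2, -0.7, -0.1]
gripper_width: 0.0003
grasp_force: 0.0
eef_pos: [0.5175, -0.2749, 0.075]
force: [-1.1, -0.2, 0.4]
eef_pos: [0.5176, -0.2749, 0.0748]
force: [-2.9, 1.2, 8.9]
```

Flat against the stop at 75 mm. Retracting and checking.

```bash
python3 -m pendant '[[[0,0,-40],[0,0,0],0],[[0,0,-60],[0,0,0],0],[[0,0,-60],[0,0,0],0],[[60,0,0],[0,0,0],0],[[60,0,0],[0,0,0],0],[[60,0,0],[0,0,0],0],[[60,0,0],[0,0,0],0],[[0,0,0],[0,0,0],0],[[0,0,0],[0,0,0],0]]'
python3 -c "
from h import *
a=pic('top');s=pic('scene')
A=cv2.resize(a['frame'][160:340,100:540],(800,327));B=cv2.resize(s['frame'][140:260,180:420],(500,250))
C=np.zeros((577,800,3),np.uint8);C[:327]=A;C[327:,:500]=B;cv2.imwrite('pics/f.png',C[:,:,::-1])"
```

```text
t: 52.88
eef_pos: [0.4909, -0.0364, 0.2334]
orientation: [[-0.112, 0.994, 0.0], [0.994, 0.112, -0.001], [-0.001, 0.0, -1.0]]
force: [0.1, -0.8, -0.6]
gripper_width: 0.0002
grasp_force: 0.0
```

View pics/f.png

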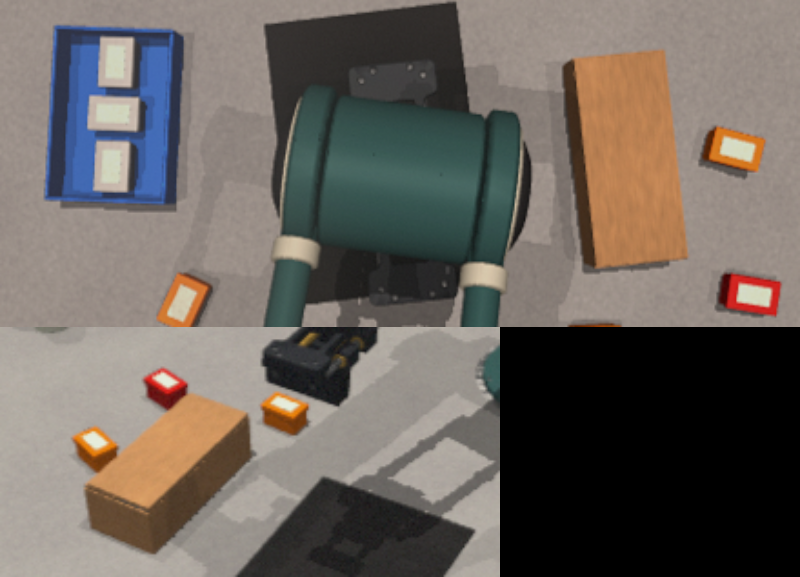

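The carton is closed flat at (630,160), the three empties are in the bin at (115,115), and the gripper is clear. Handing in.

```bash
python3 -c "
from workcell import robot
print(robot.job_done())"
```

```text
the job is handed in; nothing more can be done
None
```

I handed the job in at about 53 s of robot time: the three full tins are in the carton with both flaps folded flat, the three empties are in the bin, and the bottle, pedal and screwdriver were not touched; the hand-in returned no verdict.

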